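Reassemble a lacquer model pagoda on its display stand

TASK

Put the little lacquer pagoda back together on the round wooden stand (not the square one): the largest drum goes into the recess of the stand, then the middle drum on it, then the smallest, each upright and sitting flat in the recess of the one below. Then set the knobbed cap into the smallest drum: lower it tilted so that one edge goes into the recess first, then level it until it lies flat and fully home. Let go of everything, and leave the glass vial, the white bowl and the brush where they are.

Things in the scene. Friction and masses are not known exactly. Their poses are not given: they have to be found in the camera images.
- large_mid (a point): the largest of three loose pagoda drums: upright solid cylinder of dark red lacquer with brass lines and pale inlays, 64 mm diameter, 34 mm tall, about 90 g. In its top a round recess 58 mm wide, 5 mm deep, floor of bare pale wood, in a 3 mm rim; flat underside, fits the round stand's recess with 4 mm to spare all round. Stands upright on the table. Point: on the axis, half-way up (17 mm above the underside); z: its axis, up.
- middle_mid (a point): the middle one of three loose pagoda drums: upright solid cylinder of dark red lacquer with brass lines and pale inlays, 53 mm diameter, 34 mm tall, about 65 g. In its top a round recess 47 mm wide, 5 mm deep, floor of bare pale wood, in a 3 mm rim; flat underside, fits the largest drum's recess with 2.5 mm to spare all round. Stands upright on the table. Point: on the axis, half-way up (17 mm above the underside); z: its axis, up.
- small_mid (a point): the smallest of three loose pagoda drums: upright solid cylinder of dark red lacquer with brass lines and pale inlays, 42 mm diameter, 34 mm tall, about 45 g. In its top a round recess 36 mm wide, 5 mm deep, floor of bare pale wood, in a 3 mm rim; flat underside, fits the middle drum's recess with 2.5 mm to spare all round. Stands upright on the table. Point: on the axis, half-way up (17 mm above the underside); z: its axis, up.
- cap_mid (a point): loose dark red cap, about 25 g: disc 32 mm in diameter, 5 mm thick, with a round brass knob 16 mm in diameter, 22 mm tall, on the middle of its top (27 mm in all). Lies flat, knob up; hold it by the knob. The disc fits the smallest drum's recess (36 mm wide, 5 mm deep) with 2 mm to spare all round, flush when home. Point: on the axis, 13.5 mm above the underside; z: its axis, up.
- round_stand: round dark wood display stand, fixed, 100 mm in diameter and 20 mm tall, with a round flat-bottomed recess 72 mm in diameter and 5 mm deep, lighter wood, in the middle of its top (recess floor 15 mm above the table). Origin: centre of the underside, at table height; z up.
- square_stand: square dark wood display stand, fixed, 96 mm by 96 mm and 20 mm tall, with a square recess 72 mm wide and 5 mm deep; it belongs to another object and stays empty. Origin: centre of the underside; z up.
- bowl: small white ceramic bowl, loose, 84 mm across the rim and 34 mm tall, standing in line with the two stands; leave it alone. Origin: centre of the underside; z up.
- vial: small amber glass vial with a black cap, loose, 24 mm in diameter and 54 mm tall, standing among the pagoda's parts; leave it alone. Origin: centre of the underside; z up.
- brush: soft brush with a light wooden handle, loose, 160 mm long, lying on the table at the right-hand side (-y) of the work; leave it alone. Origin: below its middle; x along the brush.
Mind the look-alikes: they are no part of the job. What is shaped like the part that bears small_mid but blue is not meant.

How it is judged:
By the outcome, as a careful person would: the job done as asked, in the order asked, and still so for the second after the job is handed in, with the robot touching nothing.
It also fails if it takes over 102 s, if anything falls off the work surface, if the arm or the gripper's body presses on something with over 40 N, if the wrist force passes 120 N, or if a joint passes its speed limit or range.

ROBOT

A 6-joint arm with a two-finger parallel gripper is mounted at the origin on the work surface. World frame = base frame: x ahead of the robot, y to its left, z up, the work surface at z = 0. Lengths are in mm, angles in rad, forces in N, time in s.
With the tool pointing down it reaches from about 350 to 1000 mm from the base axis. Payload 7.1 kg.
Tool frame: the origin (TCP) lies on the centre line of the jaws, within the pads' length; the fingertips stand 17 mm ahead of it and the grasp point (between the pads) lies 2 mm behind it; x points along the fingers, y is the direction in which the jaws open and shut, and the axes are right-handed (so a half turn about x gives the same grasp; the last joint's range is limited). The gripper opens to 85 mm and grips with 20 to 120 N. Pads are 22 mm wide; open, the fingers measure 114 mm over their backs; the gripper's body (76 mm by 85 mm) begins 54 mm behind the grasp point. The pads swing forward as they close: fully open they stand 13 mm farther back than shut.
Start: joints at [-0.019, 0.423, 1.63, -0, 1.089, -0.019], TCP at [624.984, 0.026, 248.319] pointing down, gripper open.
Joint ranges: [-3, 3], [-0.9, 2.11], [0.09, 2.58], [-1.31, 4.45], [0.11, 2.69], [-2.54, 2.54]. Speed limits (rad/s): [2.39, 2.39, 3.01, 3.14, 3.14, 3.14].

INTERFACE

Orientations are given as a rotation vector (axis times angle).
In Python, from bench import r, cams, ticket, models gives the robot as it stands. The module is installed in compiled form; this text tells all that it offers.
- The arm moves only by the tool send_rows, never from a script. Its arguments are lists of equal length, an entry for each row: "translation": the shift along the tool's x, y, z in mm, a list of three; "turn": the turn about the tool's x in degrees. In form: {"translation": [[x, y, z], ...], "turn": [turn, ...]}. A call has 1 to 12 rows; each row is the pose to reach, as a shift and turn from the pose commanded when the call began, along the tool's axes at that moment; what a row does not reach only later rows make up. A row lasts 1/8 s, in which the tool goes at most 62.5 mm and 10.7 degrees, less where a joint would pass 70% of its speed; a pose out of reach is approached as far as the arm can. A call with a gripper value outside its range is refused whole. "grip" is the opening in per cent of the stroke, from 0 (shut) to 100 (fully open), set as the call begins (left out, the last holds). The fingers move at their own pace and stop on an object; "force" is the grip in N (left out, the last holds). Time passes only in rows, so rows that repeat a pose let the fingers close. It gives the time, the measured TCP pose, the force and the opening at its end, in the units of the state.
- r.read_state(): the state, without advancing time (a new reading comes with each control period).
- cams.get_image(name): name is "scene" or "side" or "wrist"; returns the picture (480x640x3 uint8, red, green, blue); there is no depth.
- cams.camera_info(name): a dict with "fx", "fy", "cx", "cy" (pixels), "rvec" (rotation vector, rad) and "tvec" (3), from world to camera coordinates, as OpenCV has them; the wrist camera has in their place "mount" (4x4, takes a point from camera to tool coordinates, whose origin is the TCP and whose axes are the tool frame's). Camera axes: x right, y down, z forward; pixel columns grow to the right and rows downward; lengths in mm; the calibration is good to about 2 mm. The wrist camera is an equidistant fisheye: a pixel r from the principal point sees the ray r / f radians off the axis. A picture is of the moment at which its call begins: read the wrist's pose just before it. camera_info takes no time and is no camera call.
- ticket.job_done(): hands the job in, once; it reports no verdict.
Trained networks look in the newest picture that a camera, given by its name, has taken for a name from the list of things; names that differ only in an ending like _2 or _b are one class to them, and where a whole thing is asked for, a point or a joint stands for the part that bears it (a point fixed in the world has none). Each returns a list of dicts, best first, with "conf" (0 to 1); they miss things now and then, are a little off and sometimes report something else, mostly with a low value. They report only what shows in the picture. A call takes as long as a camera call. They do not tell look-alikes from the thing itself.
- models.spot_in(name, camera): "at" ([x, y, z] in mm, in world coordinates, good to about 4 mm: the middle of the surface that is visible of it).
- models.silhouettes(name, camera): "pixels" (480x640 bool, what is visible of it).
- models.pinpoint(name, camera): "at" ([x, y, z] in mm, in world coordinates, good to about 4 mm: a listed point, or the origin of a listed thing).
The state is a dict: "clock": time; "joint_pos": joint angles; "dq": joint speeds; "effort": joint torques, N m; "eef_pos": TCP position; "ee_rot": TCP orientation; "wrist_force": force on the tool from outside, world axes, zero at the start; "ft_torque": the same for the moment, N m; "grip_width": finger opening in mm.
Only numpy, scipy, OpenCV 4.12 (cv2) and the standard library are available. Lean on these libraries where they do the work, as an engineer would, in place of code of your own. Each camera call takes 0.05 s, during which the arm holds its last target.

## Working session

There is one attempt and no reset: what is moved stays moved. The work goes in short steps, Python scripts to look and compute and a tool call to move; the robot and the scene stay as the last step left them, time stands still between calls to the robot, and variables do not carry over. Pictures are saved under pics/ and viewed, and the job is handed in when it is done.

Besides the shell and the picture viewer there is one more tool, called after "Call:" as name([rows], argument=value, ...), one row to a line, values as JSON. send_rows: Moves the arm, as the interface text tells. Its arguments: {"type":"object","properties":{"translation":{"type":"array","items":{"type":"array","items":{"type":"number"}}},"turn":{"type":"array","items":{"type":"number"}},"grip":{"type":"number"},"force":{"type":"number"}},"required":["translation","turn"]}

```bash
mkdir -p pics; ls
python3 - <<'E'
from bench import r,cams,ticket,models
import cv2
print(r.read_state())
for n in ["scene","side","wrist"]:
    print(cams.camera_info(n))
    cv2.imwrite(f"pics/{n}0.png",cams.get_image(n)[:,:,::-1])
E
```

```text
pics
{'clock': 0.0, 'joint_pos': array([-1.89779973e-02,  4.23827542e-01,  1.63071064e+00,  1.94380836e-05,
        1.08859590e+00, -1.90118577e-02]), 'dq': array([ 0.00027803,  0.00100456,  0.00231037,  0.00153493, -0.00110517,
        0.00151905]), 'effort': array([ 6.87376578e-04, -5.57382560e+01, -2.81743366e+01,  7.52266601e-05,
        7.21184188e-03,  1.02962622e-05]), 'eef_pos': array([6.24470021e+02, 5.44217517e-02, 2.47545864e+02]), 'ee_rot': array([ 1.20848663,  1.21038014, -1.21029388]), 'wrist_force': array([-0.56400191, -0.36086242,  1.01569661]), 'ft_torque': array([-0.02139699,  0.0030422 , -0.00415775]), 'grip_width': 85.25964060465598}
{'fx': 457.05458626869313, 'fy': 457.05458626869313, 'cx': 316.1546098325447, 'cy': 236.86758799504585, 'rvec': array([ 2.21663117,  1.3933073 , -0.41162784]), 'tvec': array([-168.24568214, -418.2113285 , 1146.21362371])}
{'fx': 458.66672849633363, 'fy': 458.66672849633363, 'cx': 324.6875981530697, 'cy': 244.9069308060111, 'rvec': array([ 0.76038479, -2.33227577,  1.36162063]), 'tvec': array([390.41123939, 227.95522731, 548.46430407])}
{'fx': 371.64829954431775, 'fy': 371.64829954431775, 'cx': 320.40358634222895, 'cy': 231.68475260199716, 'mount': array([[ 3.86688972e-05, -3.00880728e-01,  9.53661778e-01,
        -1.26083330e+02],
       [ 9.99999698e-01,  7.51723836e-04,  1.96621416e-04,
         1.21842931e+00],
       [-7.76049884e-04,  9.53661482e-01,  3.00880666e-01,
        -7.57585295e+01],
       [ 0.00000000e+00,  0.00000000e+00,  0.00000000e+00,
         1.00000000e+00]])}
```

View pics/scene0.png

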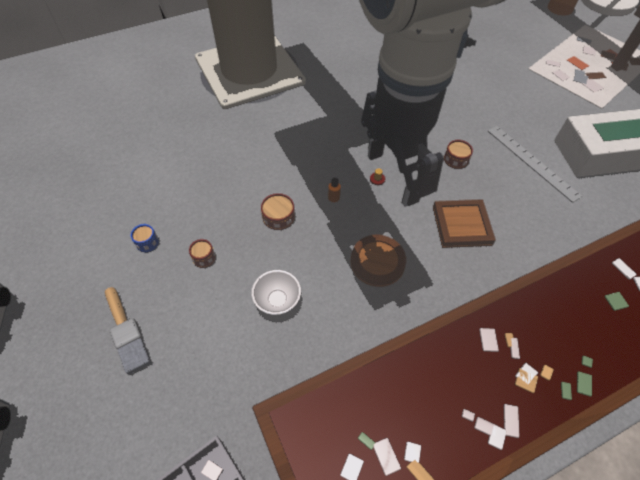

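View pics/side0.png

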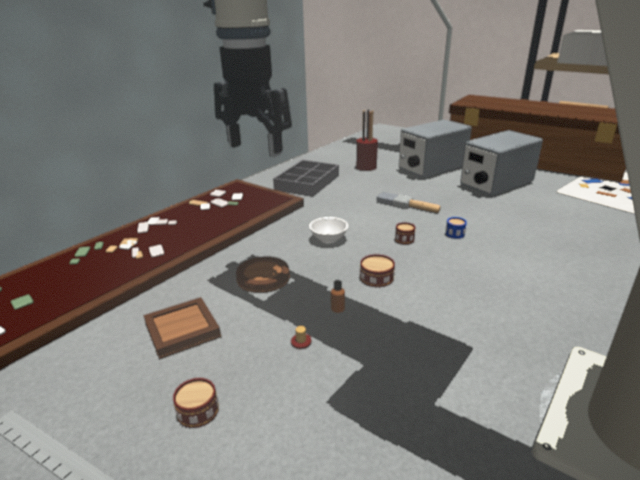

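View pics/wrist0.png

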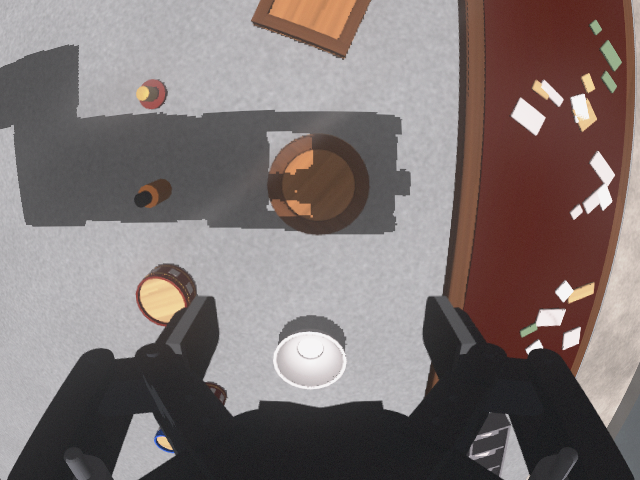

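Scene view: the round stand is at (378,259), the large drum at (278,211) and the cap at (378,176). The vial is at (335,189) and the bowl at (277,295). A blue drum is at (144,237), one red drum at (202,253) and another at (459,153). Next I'll run the networks on these.

```bash
cat > h.py <<'E'
import numpy as np,cv2
from scipy.spatial.transform import Rotation as R
from scipy.optimize import least_squares
from bench import r,cams,ticket,models
def ray_fixed(n,u,v):
    c=cams.camera_info(n);Rm=R.from_rotvec(c['rvec']).as_matrix();t=np.array(c['tvec'])
    d=np.array([(u-c['cx'])/c['fx'],(v-c['cy'])/c['fy'],1.]);d=Rm.T@d
    return -Rm.T@t,d/np.linalg.norm(d)
def ray_wrist(u,v,s):
    c=cams.camera_info('wrist');M=np.array(c['mount'])
    x=(u-c['cx'])/c['fx'];y=(v-c['cy'])/c['fy'];th=np.hypot(x,y)
    d=np.array([np.sin(th)*x/max(th,1e-9),np.sin(th)*y/max(th,1e-9),np.cos(th)])
    Rt=R.from_rotvec(s['ee_rot']).as_matrix()
    return Rt@M[:3,3]+s['eef_pos'],Rt@(M[:3,:3]@d)
def proj(n,P,s=None):
    P=np.atleast_2d(P).astype(float);c=cams.camera_info(n)
    if n!='wrist':
        q=P@R.from_rotvec(c['rvec']).as_matrix().T+c['tvec']
        return np.c_[c['fx']*q[:,0]/q[:,2]+c['cx'],c['fy']*q[:,1]/q[:,2]+c['cy']]
    M=np.array(c['mount']);Rt=R.from_rotvec(s['ee_rot']).as_matrix()
    q=((P-s['eef_pos'])@Rt-M[:3,3])@M[:3,:3]
    rho=np.hypot(q[:,0],q[:,1]);th=np.arctan2(rho,q[:,2])
    return np.c_[c['fx']*th*q[:,0]/rho+c['cx'],c['fy']*th*q[:,1]/rho+c['cy']]
def tri(rays):
    A=np.zeros((3,3));b=np.zeros(3)
    for o,d in rays:
        P=np.eye(3)-np.outer(d,d);A+=P;b+=P@o
    x=np.linalg.solve(A,b);return x,[np.linalg.norm((np.eye(3)-np.outer(d,d))@(x-o)) for o,d in rays]
def onz(o,d,z): return o+d*(z-o[2])/d[2]
E
python3 - <<'E'
from h import *
for n in ["scene","side"]:
    cams.get_image(n)
    for k in ["large_mid","middle_mid","small_mid","cap_mid","round_stand","bowl","vial","square_stand"]:
        for d in models.pinpoint(k,n)[:4]:
            print(n,k,np.round(d['at'],1),round(d['conf'],2),np.round(proj(n,d['at'])[0]))
E
```

```text
scene large_mid [ 445.2 -111.6   14.9] 0.86 [277. 211.]
scene middle_mid [468.  294.1  16.7] 0.76 [457. 152.]
scene small_mid [ 396.  -358.3   16.8] 0.97 [145. 237.]
scene small_mid [ 474.4 -273.2   14.7] 0.74 [202. 253.]
scene small_mid [470.7 294.5  18.1] 0.24 [458. 152.]
scene cap_mid [450.4 109.5  12.9] 0.51 [377. 176.]
scene round_stand [620.5  11.1   4.1] 0.63 [377. 261.]
scene round_stand [454.6   7.    0.5] 0.21 [334. 198.]
scene bowl [ 610.6 -182.5   -3. ] 0.91 [278. 299.]
scene bowl [ 554.5 -433.2   -1.6] 0.3 [128. 330.]
scene vial [ 4.544e+02  5.000e+00 -1.000e-01] 0.72 [333. 199.]
scene vial [ 445.8 -112.7   17.5] 0.52 [277. 211.]
scene square_stand [ 6.207e+02  2.024e+02 -3.000e-01] 0.93 [462. 225.]
side large_mid [ 449.2 -109.1   14.7] 0.9 [376. 270.]
side middle_mid [475.1 294.1  17.3] 0.7 [195. 400.]
side small_mid [ 395.3 -355.4   17.8] 0.8 [456. 227.]
side small_mid [ 476.6 -272.4   17.3] 0.76 [405. 232.]
side cap_mid [451.5 109.   18.5] 0.63 [301. 330.]
side round_stand [6.194e+02 8.400e+00 3.000e-01] 0.9 [266. 276.]
side bowl [ 607.  -184.2   -0.8] 0.97 [331. 239.]
side vial [449.4   8.8  -1. ] 0.77 [339. 308.]
side square_stand [624.4 200.5  -1.2] 0.97 [182. 329.]
```

Run:
```python
from h import *
im=cams.get_image("scene")[:,:,::-1]; sd=cams.get_image("side")[:,:,::-1]
def crop(i,u,v,s=25,S=260): return cv2.resize(i[v-s:v+s,u-s:u+s],(S,S),interpolation=cv2.INTER_CUBIC)
a=np.hstack([crop(im,145,238),crop(im,202,253),crop(im,458,153)]);b=np.hstack([crop(sd,456,227),crop(sd,405,233),crop(sd,195,402,30)])
cv2.imwrite("pics/crop.png",np.vstack([a,b]))
```

```text
(no output)
```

View pics/crop.png

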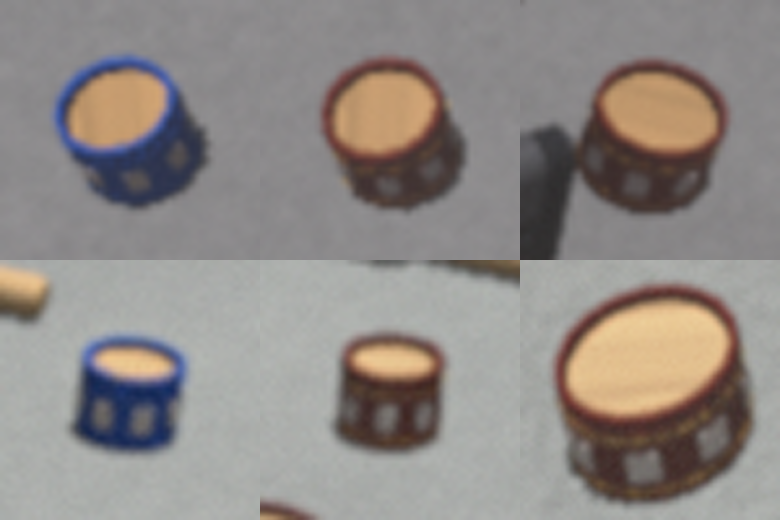

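The crop shows the blue look-alike at scene (144,237), the red smallest drum at (202,253) and the middle drum at (459,153). The only 64 mm drum is at (278,211). I'll take the red ones and fit their positions by model silhouette in both views.

```bash
cat >> h.py <<'E'
def circ(c,rad,z,n=72):
    a=np.linspace(0,2*np.pi,n,endpoint=False);return np.c_[c[0]+rad*np.cos(a),c[1]+rad*np.sin(a),np.full(n,z)]
def fitcyl(mask_list,parts,x0,freez=False):
    """mask_list [(cam,mask,state)], parts [(rad,z)], sum over edge distances of convex hull outline"""
    obs=[]
    for n,m,s in mask_list:
        cs=max(cv2.findContours(m.astype(np.uint8),cv2.RETR_EXTERNAL,cv2.CHAIN_APPROX_NONE)[0],key=cv2.contourArea)
        h=cv2.convexHull(cs)[:,0].astype(float)
        obs.append((n,cs[:,0].astype(np.float32),s))
    def f(x):
        out=[]
        for n,c,s in obs:
            P=np.vstack([circ(x,rd,z+(x[2] if freez else 0)) for rd,z in parts])
            hull=cv2.convexHull(proj(n,P,s).astype(np.float32))
            # contour pixels lie ~0.5 px inside
            out+= [cv2.pointPolygonTest(hull,(float(p[0]),float(p[1])),True)-0.5 for p in c]
        return np.array(out)
    r_=least_squares(f,np.array(x0,float)[:3 if freez else 2],loss='soft_l1',diff_step=1e-4,x_scale=10)
    return r_.x,np.sqrt(np.mean(f(r_.x)**2))
E
python3 - <<'E'
from h import *
T={"large_mid":([447,-110,0],[(32,0),(32,34)]),"middle_mid":([470,294,0],[(26.5,0),(26.5,34)]),"small_mid":([475,-273,0],[(21,0),(21,34)]),
"round_stand":([620,10,0],[(50,0),(50,20)]),"vial":([452,7,0],[(12,0),(12,40)]),"bowl":([609,-183,0],[(42,34),(22,0)]),"cap_mid":([451,109,0],[(16,0),(16,5),(8,27)])}
for n in ["scene","side"]:
    cams.get_image(n)
    for k in T: 
        ds=models.silhouettes(k,n)
        u=proj(n,np.array(T[k][0])+[0,0,15])[0]
        best=[d for d in ds if d['pixels'][int(u[1])-8:int(u[1])+8,int(u[0])-8:int(u[0])+8].any()]
        if best: 
            T[k]=T[k]+((n,best[0]['pixels'],None),)
            m=best[0]['pixels']; print(n,k,best[0]['conf'],m.sum(),fitcyl([T[k][-1]],T[k][1],T[k][0]))
for k in T:
    if len(T[k])>3: print(k,fitcyl(list(T[k][2:]),T[k][1],T[k][0]),fitcyl(list(T[k][2:]),T[k][1],T[k][0],True))
E
```

```text
scene large_mid 0.81 1009 (array([ 447.35161533, -111.25133052]), np.float64(0.5756498388352828))
scene middle_mid 0.63 667 (array([472.69153113, 292.67083701]), np.float64(0.3382018666591843))
scene small_mid 0.55 577 (array([ 475.90566597, -272.4412279 ]), np.float64(0.48937870269109257))
scene round_stand 0.62 2325 (array([621.85743239,  12.39700324]), np.float64(0.4590252992275169))
scene vial 0.81 227 (array([450.91378264,   9.70694718]), np.float64(0.9549024471728319))
scene bowl 0.64 1749 (array([ 611.75278521, -184.02185449]), np.float64(0.37568524961895566))
scene cap_mid 0.74 197 (array([448.55142759, 111.8924114 ]), np.float64(0.40533854360161))
side large_mid 0.61 1045 (array([ 446.52158392, -107.88116299]), np.float64(0.4215393611515059))
side middle_mid 0.65 1856 (array([471.80407129, 295.0357285 ]), np.float64(0.4972704889052605))
side small_mid 0.94 405 (array([ 475.3212909 , -269.19967461]), np.float64(0.40703704151017756))
side round_stand 0.89 1615 (array([621.37028767,  15.53237971]), np.float64(0.5501156384341684))
side vial 0.94 359 (array([453.49283241,   7.166
[... 682 characters left out ...]
3.19536114e-02]), np.float64(0.5641880562156388))
round_stand (array([621.79823365,  13.34797189]), np.float64(0.6925799794670642)) (array([621.79625752,  13.3478179 ,   0.        ]), np.float64(0.6925908590411312))
vial (array([452.25601578,   8.84422769]), np.float64(1.3325351178677387)) (array([452.259414  ,   8.84124479,   0.        ]), np.float64(1.3324121686367831))
bowl (array([ 612.03223896, -183.64532971]), np.float64(0.8524006257492835)) (array([ 612.03302182, -183.64402366,    0.        ]), np.float64(0.8523552943040564))
cap_mid (array([447.67579971, 114.10156802]), np.float64(0.7504798285088596)) (array([447.67641298, 114.10069293,   0.        ]), np.float64(0.7504793299191838))
```

```bash
sed -i 's/diff_step=1e-4,x_scale=10/diff_step=1e-4,x_scale=10/; s/z+(x\[2\] if freez else 0)/z+(x[2]-100 if freez else 0)/' h.py
cat > meas.py <<'E'
from h import *
import pickle,sys
T={"large_mid":([447,-110,100],[(32,0),(32,34)]),"middle_mid":([470,294,100],[(26.5,0),(26.5,34)]),"small_mid":([475,-273,100],[(21,0),(21,34)]),
"round_stand":([620,10,100],[(50,0),(50,20)]),"bowl":([609,-183,100],[(42,34),(22,0)]),"cap_mid":([451,109,100],[(16,0),(16,5),(8,27)]),"vial":([452,8,100],[(12,0),(12,40)])}
def grab(n,keys):
    s=r.read_state();cams.get_image(n);o={}
    for k in keys:
        u=proj(n,np.array(T[k][0])-[0,0,85],s)[0]
        for d in models.silhouettes(k,n):
            m=d['pixels']
            a,b=int(u[1]),int(u[0])
            if m[max(a-8,0):a+8,max(b-8,0):b+8].any(): o[k]=(n,m,s);break
    return o
E
python3 - <<'E'
from meas import *
A=grab('scene',T);B=grab('side',T);C=grab('wrist',["large_mid","round_stand","cap_mid","vial"])
for k in T:
    L=[q[k] for q in (A,B,C) if k in q]
    print(k,[l[0] for l in L])
    if k in C: print(' wrist',fitcyl([C[k]],T[k][1],T[k][0]))
    if len(L)>1: print(' all z free',fitcyl(L,T[k][1],T[k][0],True))
E
```

```text
large_mid ['scene', 'side', 'wrist']
 wrist (array([ 447.42686685, -112.76230038]), np.float64(2.8178628234087215))
 all z free (array([ 447.17535861, -111.93726133,   98.99072554]), np.float64(1.8641567650079678))
middle_mid ['scene', 'side']
 all z free (array([472.1114323 , 294.63313362,  99.27740317]), np.float64(0.7160625646867932))
small_mid ['scene', 'side']
 all z free (array([ 475.01670703, -271.80912806,   99.3095676 ]), np.float64(0.8804841166441153))
round_stand ['scene', 'side', 'wrist']
 wrist (array([623.01406545,  11.02966916]), np.float64(0.4954554692486105))
 all z free (array([622.90280681,  11.07688554,  98.5448998 ]), np.float64(0.8089341128326882))
bowl ['scene', 'side']
 all z free (array([ 611.22177747, -182.89444398,   97.18633204]), np.float64(0.9060211447901273))
cap_mid ['scene', 'side', 'wrist']
 wrist (array([449.1361376 , 109.90271254]), np.float64(0.5170311714471295))
 all z free (array([448.43665236, 110.75356023,  98.14709006]), np.float64(1.0186151007413868))
vial ['scene', 'side', 'wrist']
 wrist (array([452.52188259,   6.10315536]), np.float64(1.0453775499743465))
 all z free (array([454.85962483,   7.19785376, 104.29025034]), np.float64(1.3638544780488666))
```

Heights fit the table within about 2 mm. Large drum is near (447,-110.5). I'll move above it.

Call:
send_rows([
  [60,-60,40],
  [120,-120,80],
  [128,-177.5,110.5],
  [128,-177.5,110.5],
  [160,-177.5,110.5],
  [160,-177.5,110.5],
  [160,-177.5,110.5],
], turn=[0,0,0,0,0,0,0], grip=100, force=30)

```text
clock: 3.88
eef_pos: [448.7, -110.5, 89.1]
ee_rot: [1.209, 1.208, -1.208]
wrist_force: [0.6, -0.1, -0.2]
grip_width: 84.9
```

Run:
```python
from h import *
print(r.read_state()['eef_pos'])
for n in ("wrist","side"): cv2.imwrite(f"pics/{n}1.png",cams.get_image(n)[:,:,::-1])
```

```text
[ 448.6568496  -110.51510965   89.08253601]
```

View pics/wrist1.png

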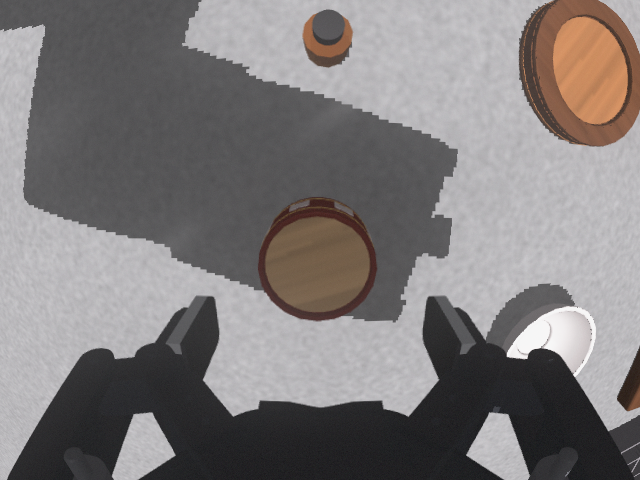

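View pics/side1.png

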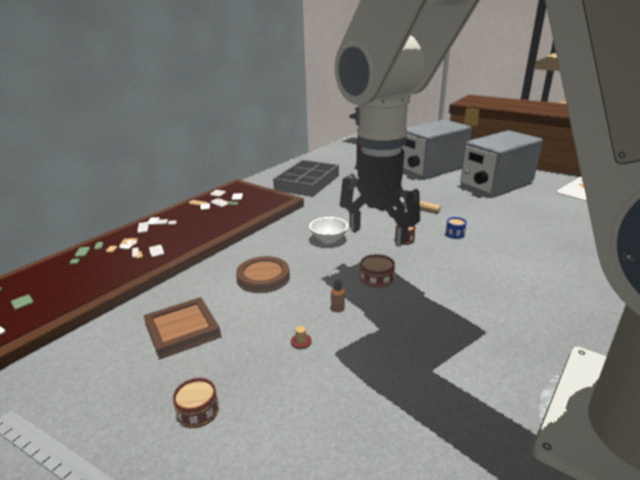

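Wrist view: the large drum is unobstructed at (318,262), between the open fingers, and the stand is at (590,70). I'll refine its position.

Run:
```python
from meas import *
C=grab('wrist',["large_mid","round_stand","vial"])
s=r.read_state();print(s['eef_pos'])
for k in C: print(k,fitcyl([C[k]],T[k][1],T[k][0]),fitcyl([C[k]],T[k][1],T[k][0],True))
```

```text
[ 448.1144498  -110.38130432   88.96658824]
large_mid (array([ 448.16614254, -112.56466648]), np.float64(0.7179887317613077)) (array([ 448.16725622, -112.42071225,  100.3623689 ]), np.float64(0.7071474404088196))
round_stand (array([622.7695062 ,  10.54866691]), np.float64(1.684694559779416)) (array([624.80953596,  10.91831844,  97.04946682]), np.float64(1.2358106588426272))
vial (array([453.11422022,   6.24589385]), np.float64(1.114505728852247)) (array([453.24967223,   7.66536384,  93.38249884]), np.float64(0.6457560083691083))
```

Call:
send_rows([
  [30,0.5,2],
  [50,0.5,2],
  [56,0.5,2],
  [56,0.5,2],
], turn=[0,0,0,0])

```text
clock: 4.68
eef_pos: [448.0, -112.4, 32.4]
ee_rot: [1.209, 1.21, -1.209]
wrist_force: [-0.6, 0.3, 1.2]
grip_width: 85.5
```

Call:
send_rows([
  [0,0,0],
  [0,0,0],
  [0,0,0],
  [0,0,0],
  [0,0,0],
  [0,0,0],
], turn=[0,0,0,0,0,0], grip=0, force=20)

```text
clock: 5.42
eef_pos: [448.5, -112.6, 33.4]
ee_rot: [1.21, 1.208, -1.208]
wrist_force: [-0.8, -0.1, 5.7]
grip_width: 63.5
```

Run:
```python
from h import *
s=r.read_state();print(s['eef_pos'],s['grip_width'],s['wrist_force'])
a=cams.get_image("side")[:,:,::-1]; cv2.imwrite("pics/s2.png",cv2.resize(a[170:320,300:500],(800,600)))
```

```text
[ 448.50030059 -112.58206603   33.39447228] 63.46723826071475 [-0.76337705 -0.06292235  5.71077042]
```

View pics/s2.png

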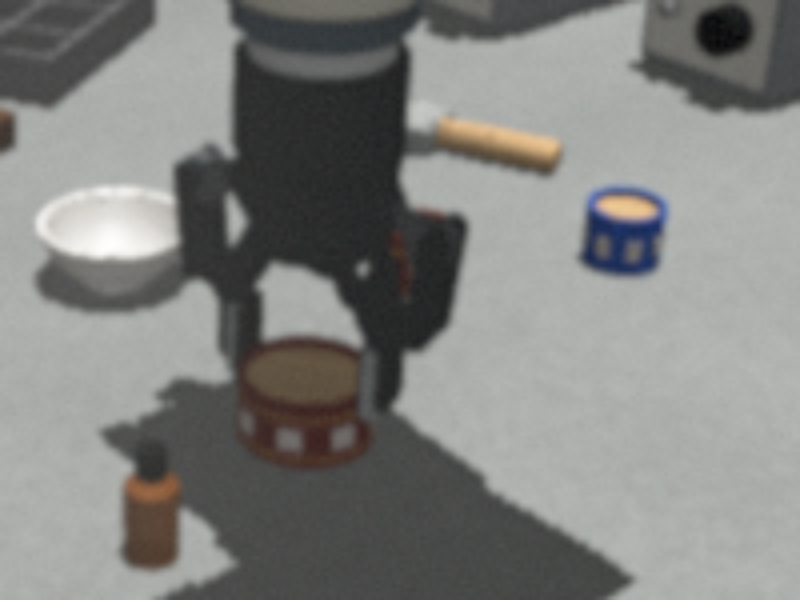

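Call:
send_rows([
  [0,0,0],
  [0,0,0],
  [0,0,0],
  [0,0,0],
  [0,0,0],
  [0,0,0],
  [0,0,0],
  [0,0,0],
  [0,0,0],
  [0,0,0],
  [0,0,0],
  [0,0,0],
], turn=[0,0,10,20,30,40,50,60,70,80,90,90], grip=100)

```text
clock: 6.98
eef_pos: [448.0, -112.5, 32.3]
ee_rot: [2.221, 0.002, -2.221]
wrist_force: [0.4, 0.3, -0.4]
grip_width: 85.7
```

Call:
send_rows([
  [0,0,0],
  [0,0,0],
  [0,0,0],
  [0,0,0],
  [0,0,0],
  [0,0,0],
], turn=[0,0,0,0,0,0], grip=0, force=30)

```text
clock: 7.72
eef_pos: [448.0, -112.5, 32.6]
ee_rot: [2.221, 0.002, -2.221]
wrist_force: [-2.0, -0.0, 5.1]
grip_width: 62.6
```

Run:
```python
from h import *
s=r.read_state();print(s['eef_pos'],s['grip_width'],s['wrist_force'],s['joint_pos'],np.round(R.from_rotvec(s['ee_rot']).as_matrix(),3))
```

```text
[ 447.97186356 -112.48584358   32.55793966] 62.63184812070791 [-1.95690366 -0.01110596  5.12607869] [-2.71775575e-01  5.80614617e-01  2.08599540e+00 -1.96884794e-05
  4.74952641e-01  1.29753469e+00] [[ 0.     0.002 -1.   ]
 [-0.    -1.    -0.002]
 [-1.     0.    -0.   ]]
```

Call:
send_rows([
  [-30,0,0],
  [-60,-20,-30],
  [-65,-55,-80],
  [-65,-90,-125],
  [-65,-123.5,-174.8],
  [-65,-123.5,-174.8],
  [-38,-123.5,-174.8],
  [-38,-123.5,-174.8],
  [-38,-123.5,-174.8],
], turn=[0,0,0,0,0,0,0,0,0])

```text
clock: 8.85
eef_pos: [622.3, 10.6, 70.5]
ee_rot: [-2.221, 0.0, 2.222]
wrist_force: [-0.4, -0.6, -0.6]
grip_width: 62.4
```

Run:
```python
from h import *
s=r.read_state();print(s['eef_pos'],s['grip_width'],s['wrist_force'])
for n,(v,u) in {"scene":(180,290),"side":(180,170)}.items():
    a=cams.get_image(n)[:,:,::-1].copy()
    cv2.imwrite(f"pics/{n}3.png",cv2.resize(a[v:v+135,u:u+180],(720,540)))
cv2.imwrite("pics/w3.png",cams.get_image("wrist")[:,:,::-1])
```

```text
[622.32558359  10.59763068  70.54068598] 62.39952415037387 [-0.38926215 -0.57180911 -0.55568277]
```

View pics/side3.png

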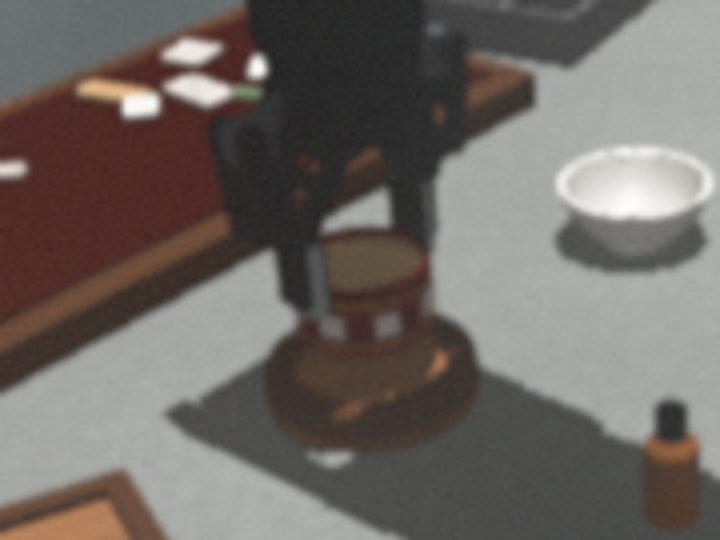

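View pics/w3.png

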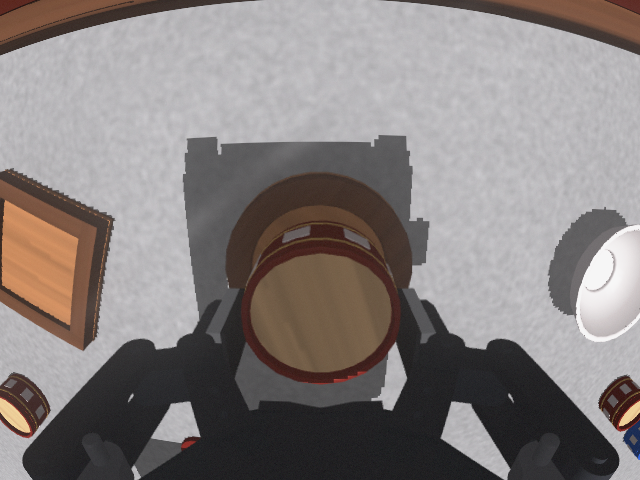

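Wrist view: the drum is at (321,310), held above the stand, with the stand's outline at (320,250). I'll overlay the predicted circles to check the alignment.

Run:
```python
from h import *
s=r.read_state()
a=cams.get_image("wrist")[:,:,::-1].copy()
for rad,z,c,col in ((50,20,(622.8,11),(0,255,0)),(36,20,(622.8,11),(0,255,255)),(32,s['eef_pos'][2]+1.7,s['eef_pos'],(255,0,0))):
    cv2.polylines(a,[np.round(proj("wrist",circ(c,rad,z),s)).astype(int)],True,col,1)
cv2.imwrite("pics/w3o.png",cv2.resize(a[140:420,180:460],(600,600)))
```

```text
(no output)
```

View pics/w3o.png

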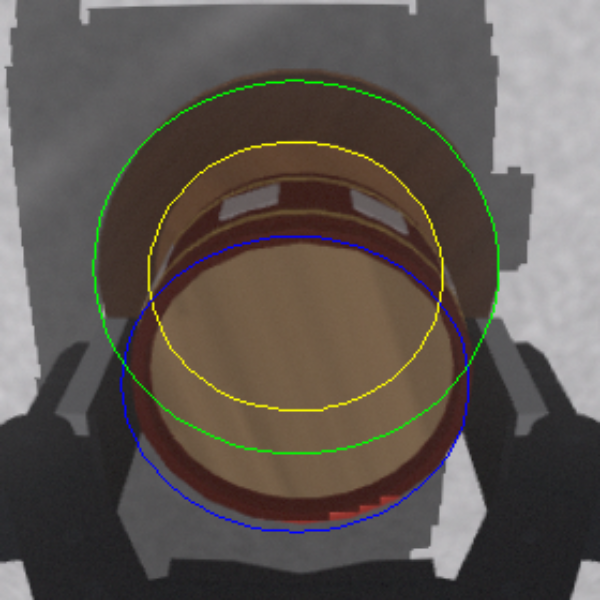

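Run:
```python
from meas import *
T["large_mid"]=([622,10.6,138],T["large_mid"][1])
T["round_stand"]=([622,10.6,100],T["round_stand"][1])
for n in ("wrist","scene","side"):
    s=r.read_state();cams.get_image(n)
    for d in models.silhouettes("large_mid",n)[:1]:
        print(n,d['conf'],d['pixels'].sum(),fitcyl([(n,d['pixels'],s)],T["large_mid"][1],T["large_mid"][0],True))
    for d in models.silhouettes("round_stand",n)[:1]:
        m=d['pixels'];ys,xs=np.nonzero(m);print('stand',n,d['conf'],m.sum(),xs.min(),xs.max(),ys.min(),ys.max())
        q=proj(n,np.vstack([circ((622.8,11),50,20),circ((622.8,11),50,0)]),s);print(q.min(0),q.max(0))
```

```text
wrist 0.82 20374 (array([624.43199816,   9.55651796, 137.52108801]), np.float64(0.8293061195865411))
stand wrist 0.9 10383 224 412 172 288
[223.39440157 171.59897894] [412.13944519 351.39416944]
scene 0.64 2466 (array([725.9394131 ,  49.78863071, 319.38788111]), np.float64(4.442541432662823))
stand scene 0.64 1155 351 406 249 286
[349.96286917 234.02090901] [406.18786394 286.95153212]
side 0.9 834 (array([655.15144358, -19.64733701, 110.55560518]), np.float64(2.7003105776800203))
stand side 0.85 1337 235 289 258 292
[236.15985236 253.7316867 ] [290.36623878 291.23160662]
```

Call:
send_rows([
  [10,0,0.5],
  [18,0,0.5],
  [22,0,0.5],
  [22.5,0,0.5],
  [22.5,0,0.5],
  [22.5,0,0.5],
], turn=[0,0,0,0,0,0])

```text
clock: 10.25
eef_pos: [622.3, 11.0, 47.7]
ee_rot: [2.221, 0.0, -2.221]
wrist_force: [-0.9, 0.2, 1.5]
grip_width: 62.3
```

Run:
```python
from h import *
s=r.read_state();print(s['eef_pos'],s['grip_width'],s['wrist_force'])
cv2.imwrite("pics/w4.png",cams.get_image("wrist")[:,:,::-1])
a=cams.get_image("side")[:,:,::-1];cv2.imwrite(f"pics/s4.png",cv2.resize(a[180:315,170:350],(720,540)))
```

```text
[622.29324657  11.01884477  47.72973264] 62.333790860449625 [-0.91721836  0.16024831  1.45951183]
```

View pics/w4.png

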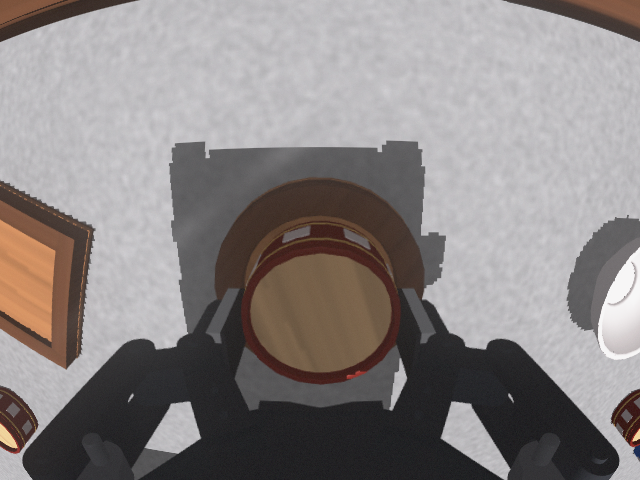

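View pics/s4.png

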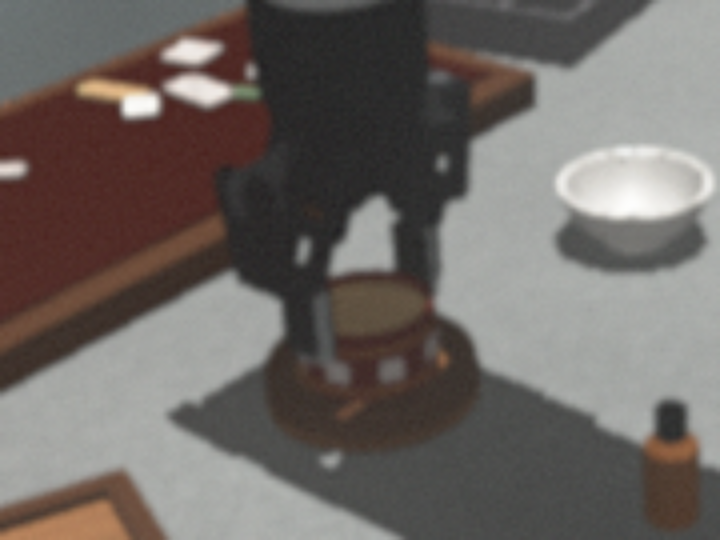

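Call:
send_rows([
  [0.8,0,0],
  [0.8,0,0],
  [0.8,0,0],
], turn=[0,0,0])

```text
clock: 10.72
eef_pos: [622.3, 11.0, 47.6]
ee_rot: [-2.221, 0.0, 2.221]
wrist_force: [-3.4, 0.3, 7.6]
grip_width: 62.4
```

Call:
send_rows([
  [0,0,0],
  [0,0,0],
  [0,0,0],
  [0,0,0],
  [0,0,0],
  [0,0,0],
  [0,0,0],
  [0,0,0],
  [0,0,0],
  [0,0,0],
  [0,0,0],
  [0,0,0],
], turn=[0,0,-10,-20,-30,-40,-50,-60,-70,-80,-90,-90], grip=100)

```text
clock: 12.22
eef_pos: [622.3, 11.0, 46.9]
ee_rot: [1.21, 1.208, -1.21]
wrist_force: [0.2, 0.1, -0.5]
grip_width: 85.3
```

Call:
send_rows([
  [0,0,0],
  [0,0,0],
  [0,0,0],
  [0,0,0],
  [0,0,0],
  [0,0,0],
], turn=[0,0,0,0,0,0], grip=0, force=20)

```text
clock: 12.98
eef_pos: [622.3, 11.0, 47.3]
ee_rot: [1.21, 1.209, -1.21]
wrist_force: [-2.0, 0.4, 5.1]
grip_width: 63.6
```

Call:
send_rows([
  [0,0,0],
  [0,0,0],
  [0,0,0],
  [-30,0,0],
  [-60,0,0],
  [-80,0,0],
  [-80,0,0],
], turn=[0,0,0,0,0,0,0], grip=100)

```text
clock: 13.85
eef_pos: [623.3, 11.0, 128.5]
ee_rot: [1.211, 1.207, -1.207]
wrist_force: [-0.8, -0.4, -0.9]
grip_width: 85.8
```

Run:
```python
from meas import *
T["large_mid"]=([622,10.6,115],T["large_mid"][1])
for n in ("wrist","scene","side"):
    s=r.read_state();im=cams.get_image(n)[:,:,::-1].copy()
    for d in models.silhouettes("large_mid",n)[:1]:
        print(n,d['conf'],fitcyl([(n,d['pixels'],s)],T["large_mid"][1],T["large_mid"][0],True),fitcyl([(n,d['pixels'],s)],[(32,15),(32,49)],T["large_mid"][0]))
    d=models.silhouettes("round_stand",n)[:1]
    if d: print('stand',fitcyl([(n,d[0]['pixels'],s)],[(50,0),(50,20)],[622,11]))
    if n=='wrist':
        print(s['eef_pos'])
        cv2.imwrite("pics/w5.png",im)
    if n=='side': cv2.imwrite("pics/s5.png",cv2.resize(im[180:315,170:350],(720,540)))
```

```text
wrist 0.62 (array([623.69150841,   9.50919878, 113.85255034]), np.float64(0.5673102136099717)) (array([623.69264595,   9.90699747]), np.float64(0.6269687811851229))
stand (array([623.03635058,  10.71290386]), np.float64(13.50075068827108))
[623.30745741  11.0159708  128.48946991]
scene 0.92 (array([616.29024733,  16.05117472, 102.25918098]), np.float64(0.851929553415203)) (array([622.29252526,  10.92425771]), np.float64(0.9754799847370909))
stand (array([621.44513467,  12.68981424]), np.float64(5.968515609696705))
side 0.55 (array([623.58301146,  13.61243546, 113.42083318]), np.float64(0.43959759813893096)) (array([621.68463102,  15.40567706]), np.float64(0.44212125828707993))
stand (array([621.99817464,  14.5176581 ]), np.float64(6.193861747998998))
```

View pics/w5.png

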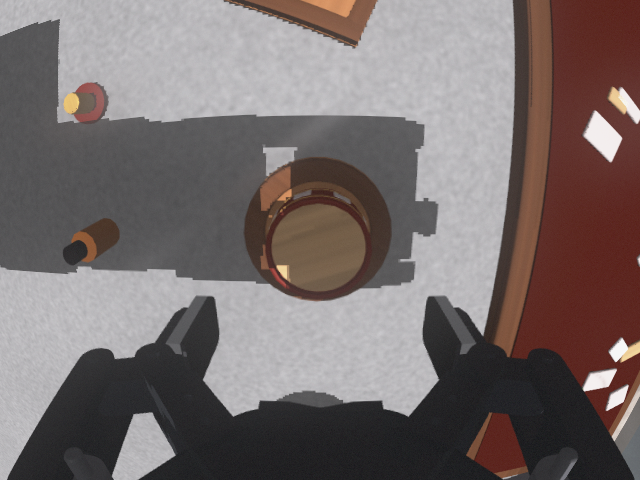

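View pics/s5.png

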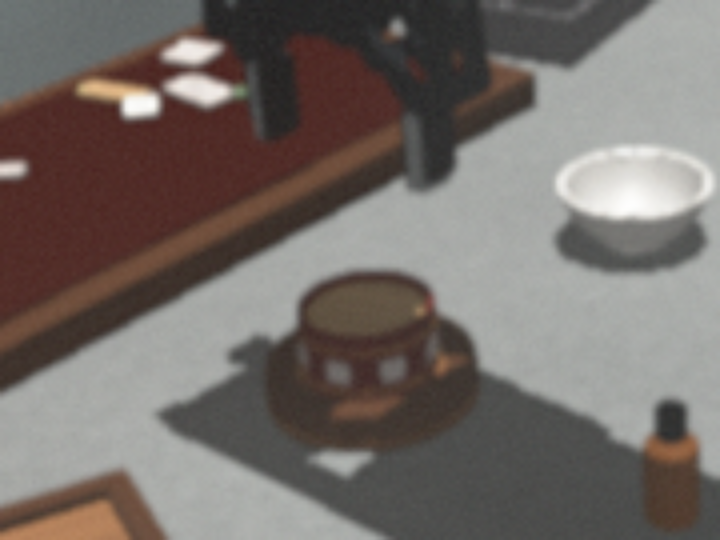

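Wrist and side views: the large drum sits at wrist (318,250) inside the stand's rim, underside about 14–15 mm above the table, so it is home. Next is the middle drum.

Call:
send_rows([
  [0,-25,-50],
  [0,-50,-100],
  [0,-80,-155],
  [0,-110,-210],
  [10,-140,-260],
  [37,-149,-280],
  [37,-149,-280],
  [37,-149,-280],
], turn=[0,0,0,0,0,0,0,0])

```text
clock: 15.3
eef_pos: [473.7, 290.7, 90.3]
ee_rot: [1.209, 1.209, -1.209]
wrist_force: [0.3, -0.9, 0.2]
grip_width: 85.5
```

Run:
```python
from meas import *
s=r.read_state();im=cams.get_image('wrist')[:,:,::-1].copy();print(s['eef_pos'])
for d in models.silhouettes("middle_mid","wrist")[:1]:
    print(d['conf'],fitcyl([('wrist',d['pixels'],s)],T["middle_mid"][1],[473,291]),fitcyl([('wrist',d['pixels'],s)],T["middle_mid"][1],[473,291,100],True))
cv2.imwrite("pics/w6.png",im)
```

```text
[473.74380084 290.6544235   90.27262595]
0.88 (array([473.92708159, 291.16378515]), np.float64(0.7106387061434288)) (array([473.92432737, 290.48688097,  98.22691702]), np.float64(0.5556519386742164))
```

View pics/w6.png

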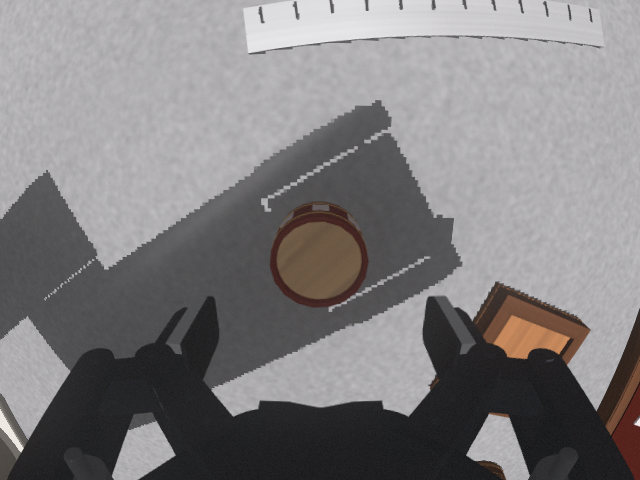

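Call:
send_rows([
  [30,0,0],
  [50,0.3,0],
  [60,0.3,0],
  [60,0.3,0],
], turn=[0,0,0,0])

```text
clock: 15.9
eef_pos: [473.4, 290.6, 29.5]
ee_rot: [1.208, 1.209, -1.211]
wrist_force: [0.3, -0.3, 0.0]
grip_width: 85.4
```

Call:
send_rows([
  [0,0,0],
  [0,0,0],
  [0,0,0],
  [0,0,0],
  [0,0,0],
  [0,0,0],
  [0,0,0],
], turn=[0,0,0,0,0,0,0], grip=0, force=20)

```text
clock: 16.77
eef_pos: [474.0, 291.3, 30.8]
ee_rot: [1.21, 1.209, -1.208]
wrist_force: [-0.7, -1.7, 5.4]
grip_width: 52.2
```

Call:
send_rows([
  [0,0,0],
  [0,0,0],
  [0,0,0],
  [0,0,0],
  [0,0,0],
  [0,0,0],
  [0,0,0],
  [0,0,0],
  [0,0,0],
  [0,0,0],
  [0,0,0],
  [0,0,0],
], turn=[0,0,-10,-20,-30,-40,-50,-60,-70,-80,-90,-90], grip=100)

```text
clock: 18.27
eef_pos: [473.5, 291.0, 29.9]
ee_rot: [0.001, 1.571, -0.001]
wrist_force: [-0.6, -0.1, 0.1]
grip_width: 85.5
```

Call:
send_rows([
  [0,0,0],
  [0,0,0],
  [0,0,0],
  [0,0,0],
  [0,0,0],
  [0,0,0],
  [0,0,0],
], turn=[0,0,0,0,0,0,0], grip=0, force=30)

```text
clock: 19.15
eef_pos: [473.6, 291.0, 30.2]
ee_rot: [0.0, 1.571, -0.0]
wrist_force: [-1.1, -0.9, 6.0]
grip_width: 52.1
```

Call:
send_rows([
  [-40,0,0],
  [-80,-30,15],
  [-80,-85,42],
  [-80,-140,72],
  [-80,-195,102],
  [-80,-245,130],
  [-80,-280,148.7],
  [-80,-280,148.7],
  [-60,-280,148.7],
  [-60,-280,148.7],
  [-60,-280,148.7],
], turn=[0,0,0,0,0,0,0,0,0,0,0])

```text
clock: 20.52
eef_pos: [621.6, 12.1, 89.4]
ee_rot: [-0.001, 1.572, 0.001]
wrist_force: [0.2, 1.0, -0.0]
grip_width: 51.9
```

Run:
```python
from meas import *
s=r.read_state();print(s['eef_pos'],s['grip_width'])
for n in ("wrist","scene","side"):
    s=r.read_state();im=cams.get_image(n)[:,:,::-1].copy()
    for d in models.silhouettes("middle_mid",n)[:1]:
        print(n,d['conf'],fitcyl([(n,d['pixels'],s)],T["middle_mid"][1],[622,11,160],True))
    cv2.imwrite(f"pics/{n}7.png",im if n=='wrist' else cv2.resize(im[180:315,170:350],(720,540)))
```

```text
[621.55357901  12.11036732  89.3691466 ] 51.862176942538454
wrist 0.81 (array([623.31215961,  11.00910406, 158.73167214]), np.float64(0.6882768688776622))
scene 0.61 (array([567.01611535,  69.99219043,  35.11810617]), np.float64(2.0982442142575137))
side 0.88 (array([652.1856058 , -18.75033625, 135.5444022 ]), np.float64(2.2815654029740444))
```

View pics/wrist7.png

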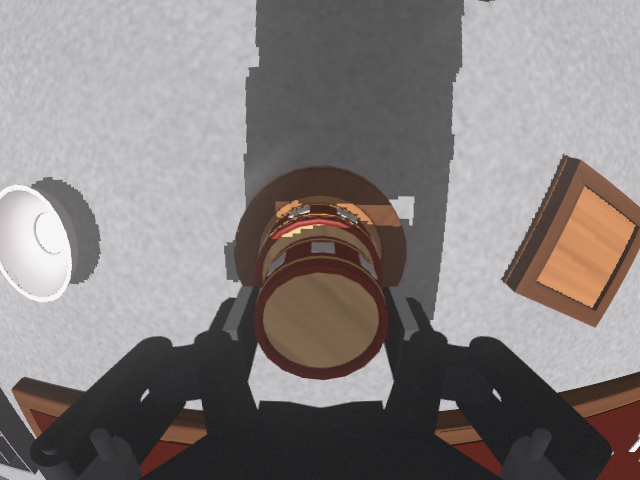

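View pics/side7.png

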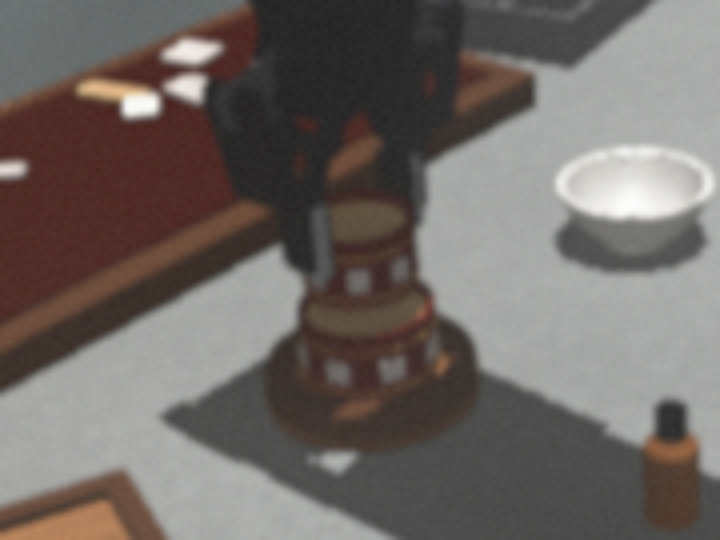

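Call:
send_rows([
  [4,0,0],
  [8,0,0],
  [8,0,0],
  [8,0,0],
  [8,0,0],
], turn=[0,0,0,0,0])

```text
clock: 21.45
eef_pos: [622.4, 11.0, 82.1]
ee_rot: [0.0, 1.571, -0.0]
wrist_force: [0.0, -0.3, -1.1]
grip_width: 51.9
```

Call:
send_rows([
  [3,0,0],
  [6,0,0],
  [8,0,0],
  [8,0,0],
  [8,0,0],
], turn=[0,0,0,0,0])

```text
clock: 22.08
eef_pos: [622.2, 11.0, 74.3]
ee_rot: [-0.0, 1.571, -0.0]
wrist_force: [-3.2, 0.4, 5.3]
grip_width: 52.1
```

Run:
```python
from meas import *
for n in ("wrist","side"):
    s=r.read_state();im=cams.get_image(n)[:,:,::-1].copy()
    for d in models.silhouettes("middle_mid",n)[:1]:
        print(n,d['conf'],fitcyl([(n,d['pixels'],s)],T["middle_mid"][1],[622,11,145],True))
    cv2.imwrite(f"pics/{n}8.png",im if n=='wrist' else cv2.resize(im[180:315,170:350],(720,540)))
```

```text
wrist 0.73 (array([624.05930227,   9.95354776, 143.69998684]), np.float64(0.8051333888599275))
side 0.71 (array([688.56221544, -54.97356321,  91.32714534]), np.float64(2.0091833216369395))
```

View pics/side8.png

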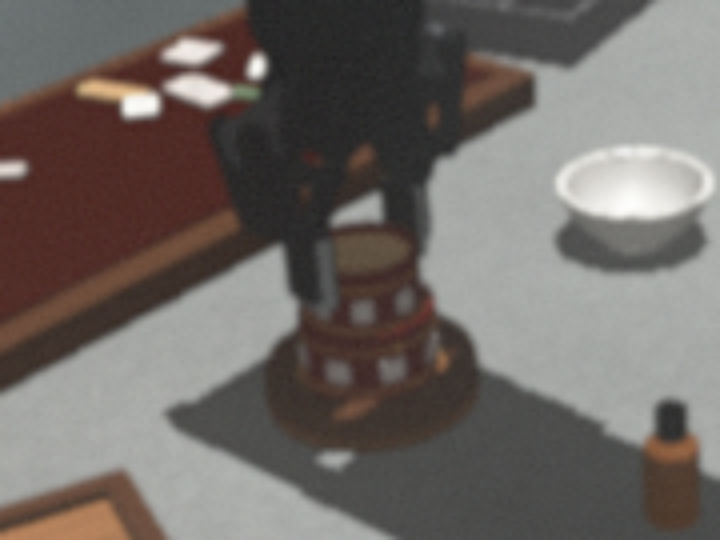

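View pics/wrist8.png

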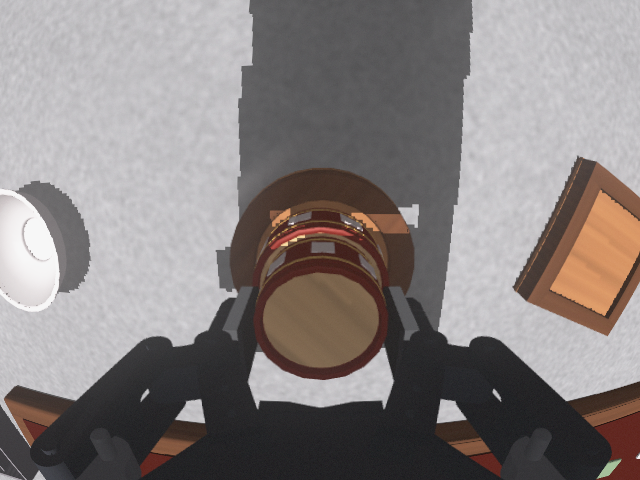

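Call:
send_rows([
  [0,0,0],
  [0,0,0],
  [0,0,0],
  [0,0,0],
  [0,0,0],
  [0,0,0],
  [0,0,0],
  [0,0,0],
  [0,0,0],
  [0,0,0],
  [0,0,0],
  [0,0,0],
], turn=[0,0,10,20,30,40,50,60,70,80,90,90], grip=100)

```text
clock: 23.78
eef_pos: [622.3, 11.0, 73.8]
ee_rot: [1.208, 1.21, -1.208]
wrist_force: [0.7, 0.1, -0.2]
grip_width: 85.6
```

Call:
send_rows([
  [0,0,0],
  [0,0,0],
  [0,0,0],
  [0,0,0],
  [0,0,0],
  [0,0,0],
  [0,0,0],
], turn=[0,0,0,0,0,0,0], grip=0, force=20)

```text
clock: 24.65
eef_pos: [622.3, 11.0, 74.1]
ee_rot: [1.209, 1.209, -1.209]
wrist_force: [-1.0, 0.7, 2.6]
grip_width: 51.9
```

Call:
send_rows([
  [0,0,0],
  [0,0,0],
  [0,0,0],
  [-30,0,0],
  [-60,0,0],
  [-60,0,0],
  [-60,0,0],
], turn=[0,0,0,0,0,0,0], grip=100)

```text
clock: 25.52
eef_pos: [621.8, 11.0, 133.5]
ee_rot: [1.209, 1.21, -1.21]
wrist_force: [-1.2, 0.5, -0.8]
grip_width: 85.4
```

Run:
```python
from meas import *
for n in ("wrist","side"):
    s=r.read_state();im=cams.get_image(n)[:,:,::-1].copy();print(s['eef_pos'])
    for d in models.silhouettes("middle_mid",n)[:1]:
        print(n,d['conf'],fitcyl([(n,d['pixels'],s)],T["middle_mid"][1],[622,11,145],True))
    cv2.imwrite(f"pics/{n}9.png",im if n=='wrist' else cv2.resize(im[180:315,170:350],(720,540)))
```

```text
[621.81181113  11.04675763 133.49542682]
wrist 0.78 (array([623.6137678 ,   8.96455001, 141.42961504]), np.float64(0.6638787756069483))
[621.43977382  11.0224039  132.80721755]
side 0.91 (array([6.36608671e+02, 2.09256053e-02, 1.33470585e+02]), np.float64(0.7142826512059405))
```

View pics/side9.png

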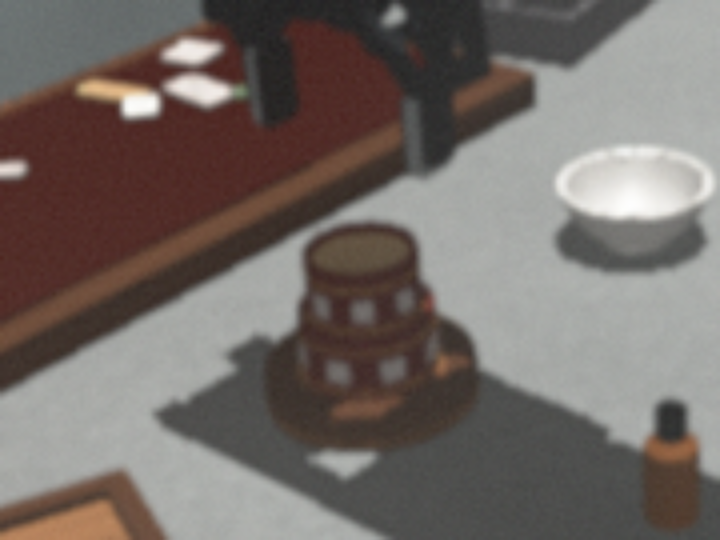

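View pics/wrist9.png

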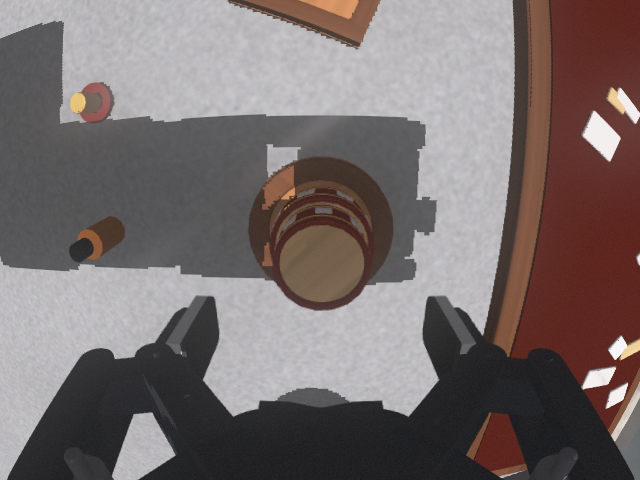

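Middle drum is level and home in both views (wrist (321,265)). Next is the small red drum.

Call:
send_rows([
  [0,-28,50],
  [0,-55,100],
  [0,-82,155],
  [0,-110,210],
  [5,-135,260],
  [30,-145.7,284.7],
  [44,-145.7,284.7],
  [44,-145.7,284.7],
  [44,-145.7,284.7],
], turn=[0,0,0,0,0,0,0,0,0])

```text
clock: 26.85
eef_pos: [477.3, -272.8, 90.2]
ee_rot: [1.208, 1.21, -1.208]
wrist_force: [-0.0, 0.0, -0.2]
grip_width: 85.5
```

Run:
```python
from meas import *
s=r.read_state();im=cams.get_image('wrist')[:,:,::-1].copy();print(s['eef_pos'])
for d in models.silhouettes("small_mid","wrist"):
    try: print(d['conf'],np.argwhere(d['pixels']).mean(0),fitcyl([('wrist',d['pixels'],s)],T["small_mid"][1],[476,-273]),fitcyl([('wrist',d['pixels'],s)],T["small_mid"][1],[476,-273,100],True))
    except Exception as e: print(e)
cv2.imwrite("pics/w10.png",im)
```

```text
[ 477.28889439 -272.78926717   90.22761076]
0.98 [369.64959766 221.94001463] (array([ 396.57250578, -361.14526866]), np.float64(12.930095225989866)) (array([ 361.77018471, -477.41362742,  -43.56749079]), np.float64(4.7347556308567285))
0.71 [258.02082559 316.09092599] (array([ 476.11816434, -274.21667859]), np.float64(0.7801334270570108)) (array([ 476.12152855, -275.18573043,   97.56339124]), np.float64(0.6015979121662697))
```

View pics/w10.png

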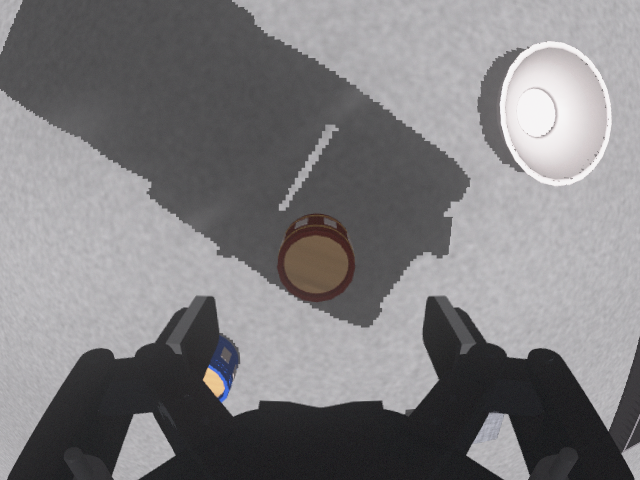

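Call:
send_rows([
  [30,-0.4,0.6],
  [50,-0.4,0.6],
  [61,-0.4,0.6],
  [61,-0.4,0.6],
  [61,-0.4,0.6],
], turn=[0,0,0,0,0])

```text
clock: 27.58
eef_pos: [476.6, -274.5, 29.5]
ee_rot: [1.209, 1.208, -1.209]
wrist_force: [0.1, 0.3, 1.1]
grip_width: 85.6
```

Call:
send_rows([
  [0,0,0],
  [0,0,0],
  [0,0,0],
  [0,0,0],
  [0,0,0],
  [0,0,0],
  [0,0,0],
  [0,0,0],
], turn=[0,0,0,0,0,0,0,0], grip=0, force=20)

```text
clock: 28.58
eef_pos: [476.4, -274.4, 29.5]
ee_rot: [1.209, 1.209, -1.209]
wrist_force: [-1.9, 0.6, 6.0]
grip_width: 41.2
```

Call:
send_rows([
  [0,0,0],
  [0,0,0],
  [0,0,0],
  [0,0,0],
  [0,0,0],
  [0,0,0],
  [0,0,0],
  [0,0,0],
  [0,0,0],
  [0,0,0],
  [0,0,0],
  [0,0,0],
], turn=[0,0,10,20,30,40,50,60,70,80,90,90], grip=80)

```text
clock: 30.08
eef_pos: [476.1, -274.2, 28.8]
ee_rot: [2.22, 0.002, -2.221]
wrist_force: [0.0, 0.6, -0.2]
grip_width: 68.4
```

Call:
send_rows([
  [0,0,0],
  [0,0,0],
  [0,0,0],
  [0,0,0],
  [0,0,0],
  [0,0,0],
  [0,0,0],
  [0,0,0],
], turn=[0,0,0,0,0,0,0,0], grip=0, force=30)

```text
clock: 31.08
eef_pos: [476.2, -274.3, 29.2]
ee_rot: [2.221, 0.0, -2.221]
wrist_force: [-1.6, 0.8, 4.4]
grip_width: 40.8
```

Call:
send_rows([
  [-50,0,0],
  [-100,-15,-8],
  [-100,-65,-33],
  [-100,-115,-59],
  [-100,-165,-85],
  [-100,-215,-110],
  [-100,-260,-133],
  [-100,-285.3,-146.1],
  [-100,-285.3,-146.1],
  [-85,-285.3,-146.1],
  [-83,-285.3,-146.1],
  [-83,-285.3,-146.1],
], turn=[0,0,0,0,0,0,0,0,0,0,0,0])

```text
clock: 32.58
eef_pos: [621.6, 10.0, 111.3]
ee_rot: [-2.219, 0.002, 2.222]
wrist_force: [0.4, 0.1, -0.7]
grip_width: 40.9
```

Run:
```python
from meas import *
for n in ("wrist","side"):
    s=r.read_state();im=cams.get_image(n)[:,:,::-1].copy();print(s['eef_pos'],s['grip_width'])
    for d in models.silhouettes("small_mid",n)[:3]:
        c=np.argwhere(d['pixels']).mean(0);print(n,d['conf'],c)
        if n=='wrist' and abs(c[1]-320)<60: print(fitcyl([(n,d['pixels'],s)],T["small_mid"][1],[622,11,183],True))
    cv2.imwrite(f"pics/{n}11.png",im if n=='wrist' else cv2.resize(im[180:315,170:350],(720,540)))
```

```text
[621.58799151  10.03928331 111.32661723] 40.93302120267787
wrist 0.84 [414.90386625 625.4169279 ]
wrist 0.58 [309.60079727 320.36550873]
(array([622.70439932,   8.86717646, 181.33376853]), np.float64(0.6310227580633183))
[622.20775428  10.34055531 112.05065787] 40.936739939253194
side 0.83 [230.35421687 261.14698795]
side 0.66 [227.0776699  455.22087379]
```

View pics/side11.png

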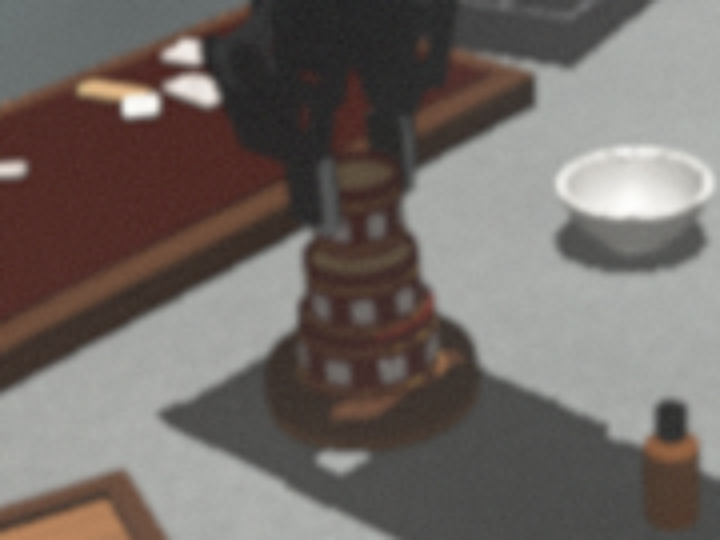

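View pics/wrist11.png

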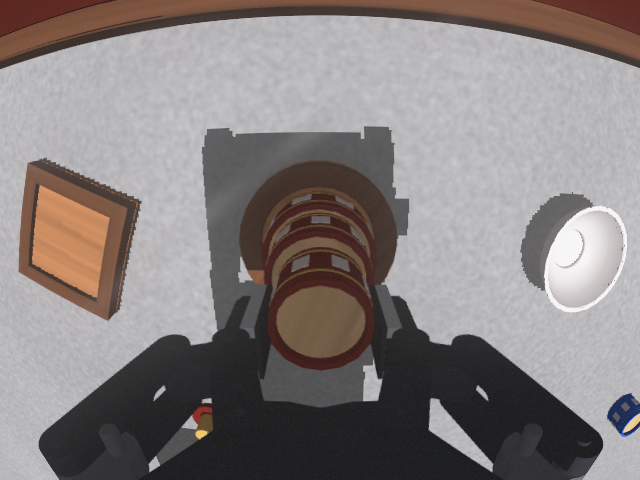

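Side and wrist views: the small drum is at wrist (320,310), in line over the stack. Settle, then lower.

Call:
send_rows([
  [1,0,0],
  [2,0,0],
  [2,0,0],
  [2,0,0],
], turn=[0,0,0,0])

```text
clock: 33.28
eef_pos: [622.3, 11.1, 110.0]
ee_rot: [2.221, 0.0, -2.221]
wrist_force: [0.8, -0.0, -0.9]
grip_width: 40.6
```

Call:
send_rows([
  [3,0,0],
  [6,0,0],
  [8,0,0],
  [8,0,0],
  [8,0,0],
], turn=[0,0,0,0,0])

```text
clock: 33.9
eef_pos: [622.3, 11.0, 102.2]
ee_rot: [-2.222, 0.0, 2.221]
wrist_force: [-2.0, 0.8, 3.6]
grip_width: 41.0
```

Run:
```python
from meas import *
for n in ("wrist","side"):
    s=r.read_state();im=cams.get_image(n)[:,:,::-1].copy();print(s['eef_pos'],s['wrist_force'])
    cv2.imwrite(f"pics/{n}12.png",im if n=='wrist' else cv2.resize(im[180:315,170:350],(720,540)))
```

```text
[622.33426509  11.01334863 102.20109966] [-1.97786564  0.81414663  3.59739321]
[622.33127967  11.02712221 102.18861403] [-1.58151873  0.66152801  2.33781666]
```

View pics/side12.png

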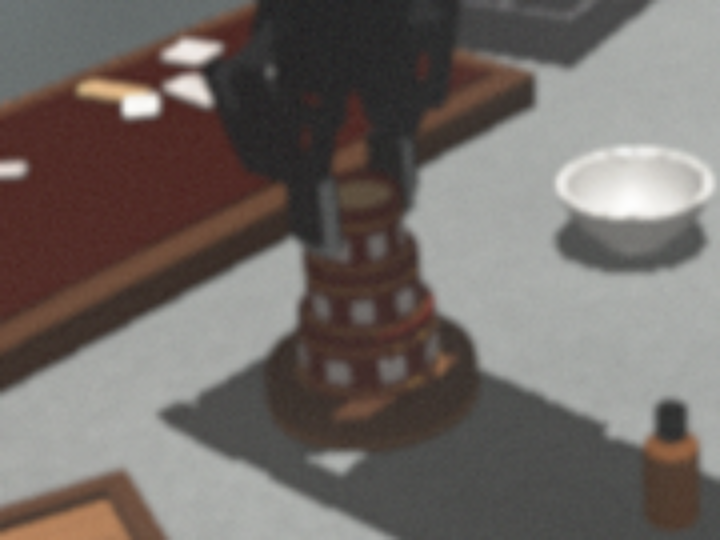

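Call:
send_rows([
  [0,0,0],
  [0,0,0],
  [0,0,0],
  [0,0,0],
  [0,0,0],
  [0,0,0],
  [0,0,0],
  [0,0,0],
  [0,0,0],
  [0,0,0],
  [0,0,0],
  [0,0,0],
], turn=[0,0,-10,-20,-30,-40,-50,-60,-70,-80,-90,-90], grip=80)

```text
clock: 35.5
eef_pos: [622.2, 11.0, 101.9]
ee_rot: [1.21, 1.209, -1.21]
wrist_force: [0.3, 0.6, 0.5]
grip_width: 68.4
```

Call:
send_rows([
  [0,0,0],
  [0,0,0],
  [0,0,0],
  [0,0,0],
  [0,0,0],
  [0,0,0],
  [0,0,0],
], turn=[0,0,0,0,0,0,0], grip=0, force=20)

```text
clock: 36.38
eef_pos: [622.4, 11.0, 102.1]
ee_rot: [1.209, 1.209, -1.209]
wrist_force: [0.3, -0.7, 1.0]
grip_width: 41.4
```

Call:
send_rows([
  [0,0,0],
  [0,0,0],
  [0,0,0],
  [-30,0,0],
  [-60,0,0],
  [-60,0,0],
  [-60,0,0],
], turn=[0,0,0,0,0,0,0], grip=80)

```text
clock: 37.25
eef_pos: [621.8, 11.0, 161.5]
ee_rot: [1.209, 1.21, -1.21]
wrist_force: [0.4, -0.4, -0.1]
grip_width: 68.6
```

Run:
```python
from meas import *
for n in ("wrist","side"):
    s=r.read_state();im=cams.get_image(n)[:,:,::-1].copy();print(s['eef_pos'],s['wrist_force'])
    cv2.imwrite(f"pics/{n}13.png",im if n=='wrist' else cv2.resize(im[180:315,170:350],(720,540)))
```

```text
[621.82223682  11.01296256 161.48296168] [ 0.37855661 -0.44215597 -0.11903683]
[621.51978     11.00435418 161.01545393] [-0.29485336  0.66273818  0.16633336]
```

View pics/side13.png

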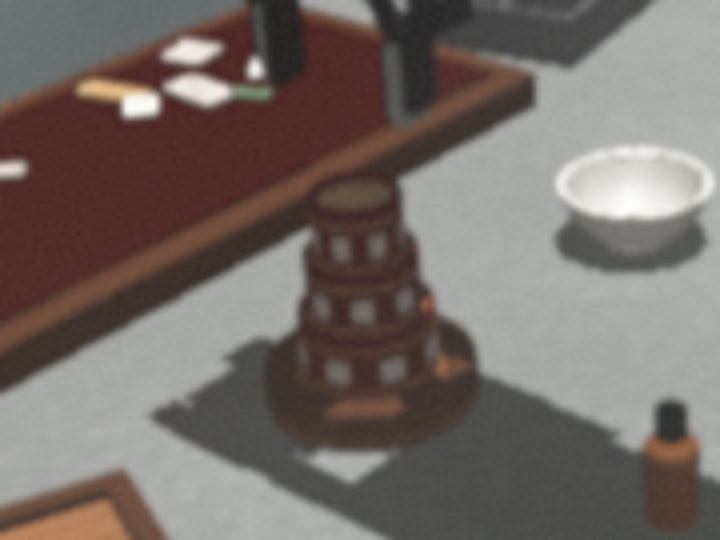

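View pics/wrist13.png

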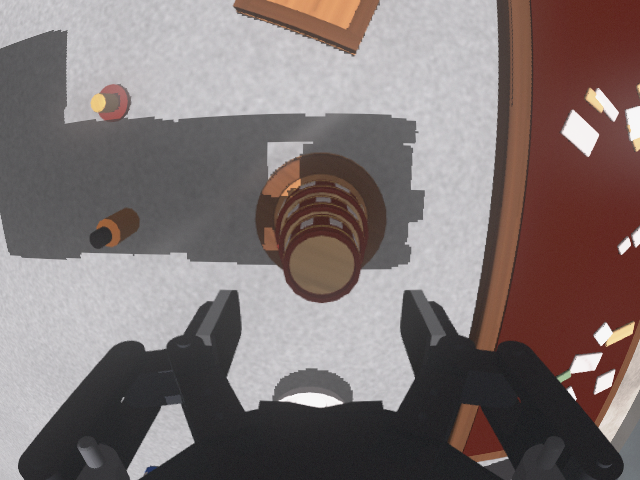

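The stack is straight (small drum rim at wrist (321,265)). Next is the cap.

Call:
send_rows([
  [0,-50,-28],
  [0,-100,-57],
  [30,-145,-83],
  [60,-173.2,-99.4],
  [72,-173.2,-99.4],
  [72,-173.2,-99.4],
  [72,-173.2,-99.4],
], turn=[0,0,0,0,0,0,0])

```text
clock: 38.22
eef_pos: [450.6, 110.2, 90.4]
ee_rot: [1.211, 1.208, -1.209]
wrist_force: [-1.4, 0.2, 0.3]
grip_width: 68.2
```

Run:
```python
from meas import *
s=r.read_state();im=cams.get_image('wrist')[:,:,::-1].copy();print(s['eef_pos'])
for d in models.silhouettes("cap_mid","wrist")[:2]:
    print(d['conf'],np.argwhere(d['pixels']).mean(0),fitcyl([('wrist',d['pixels'],s)],T["cap_mid"][1],[449,110]),fitcyl([('wrist',d['pixels'],s)],T["cap_mid"][1],[449,110,100],True))
cv2.imwrite("pics/w14.png",im)
```

```text
[450.62850976 110.22026029  90.40157358]
0.9 [245.11397558 315.93170511] (array([449.31148552, 110.04281243]), np.float64(0.6123303520367412)) (array([449.31199737, 110.12019316, 100.22140525]), np.float64(0.6116769395768686))
0.3 [386.05691057 322.06282336] (array([453.05258181,   1.92486215]), np.float64(2.9857257169101588)) (array([453.23100635, -14.89160515,  79.26250826]), np.float64(2.4250048788376195))
```

View pics/w14.png

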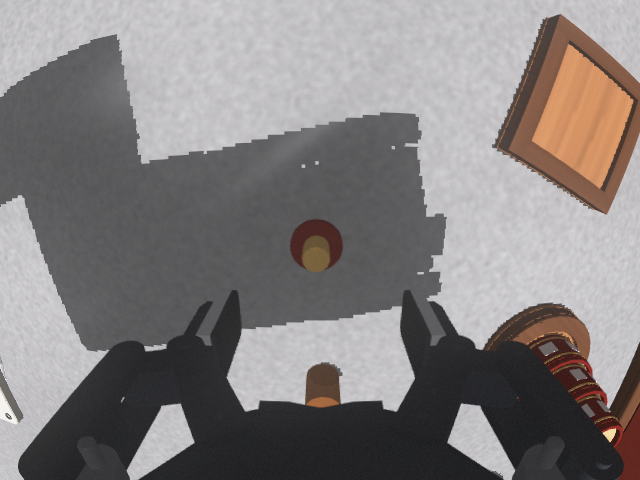

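Wrist view: the cap is at (316,245), knob between the open fingers, at about (449.2,110.2). I'll descend and centre it in both directions.

Call:
send_rows([
  [30,0,0],
  [50,0,0.2],
  [61,0,0.2],
  [61,0,0.2],
  [61,0,0.2],
], turn=[0,0,0,0,0])

```text
clock: 38.95
eef_pos: [449.7, 110.3, 29.6]
ee_rot: [1.21, 1.208, -1.208]
wrist_force: [0.5, -0.8, 0.0]
grip_width: 68.2
```

Call:
send_rows([
  [0,0,0],
  [0,0,0],
  [0,0,0],
  [0,0,0],
  [0,0,0],
  [0,0,0],
  [0,0,0],
  [0,0,0],
  [0,0,0],
], turn=[0,0,0,0,0,0,0,0,0], grip=0, force=20)

```text
clock: 40.08
eef_pos: [449.3, 110.3, 29.3]
ee_rot: [1.209, 1.209, -1.209]
wrist_force: [-0.7, 0.0, 6.1]
grip_width: 14.7
```

Run:
```python
from meas import *
s=r.read_state();print(s['eef_pos'],s['wrist_force'],s['grip_width'])
im=cams.get_image("side")[:,:,::-1];cv2.imwrite(f"pics/s15.png",cv2.resize(im[250:370,220:380],(800,600)))
im=cams.get_image("wrist")[:,:,::-1];cv2.imwrite(f"pics/w15.png",im)
def sq(p,z): 
    c,s_=np.cos(p[2]),np.sin(p[2]);h=48
    return np.array([[p[0]+c*a-s_*b,p[1]+s_*a+c*b,z] for a,b in((h,h),(-h,h),(-h,-h),(h,-h))])
obs=[]
for n in ("scene","side"):
    cams.get_image(n)
    d=models.silhouettes("square_stand",n)[0];m=d['pixels']
    cs=max(cv2.findContours(m.astype(np.uint8),cv2.RETR_EXTERNAL,cv2.CHAIN_APPROX_NONE)[0],key=cv2.contourArea)[:,0].astype(float)
    def f(p,n=n,cs=cs):
        h=cv2.convexHull(proj(n,np.vstack([sq(p,0),sq(p,20)])).astype(np.float32))
        return np.array([cv2.pointPolygonTest(h,tuple(map(float,q)),True)-.5 for q in cs])
    best=min((least_squares(f,[621,201,y],diff_step=1e-3,loss='soft_l1',x_scale=[10,10,.1]) for y in (.1,.3,.5,-.2,-.5)),key=lambda o:o.cost)
    print(n,d['conf'],best.x,np.degrees(best.x[2]),np.sqrt(np.mean(f(best.x)**2)))
```

```text
[449.26299162 110.28429178  29.3157944 ] [-0.65578706  0.04901654  6.10545992] 14.709312407526392
scene 0.65 [ 6.20889237e+02  2.01587411e+02 -3.95853815e-01] -22.680752898947393 0.5191328777802432
side 0.96 [ 6.20468470e+02  2.03419406e+02 -4.02759141e-01] -23.07639892315642 0.41794143223342156
```

View pics/s15.png

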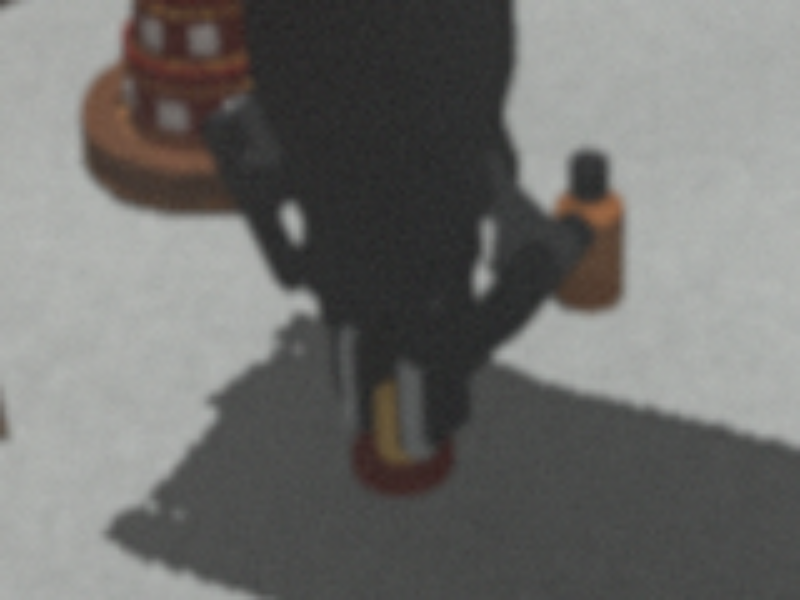

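View pics/w15.png

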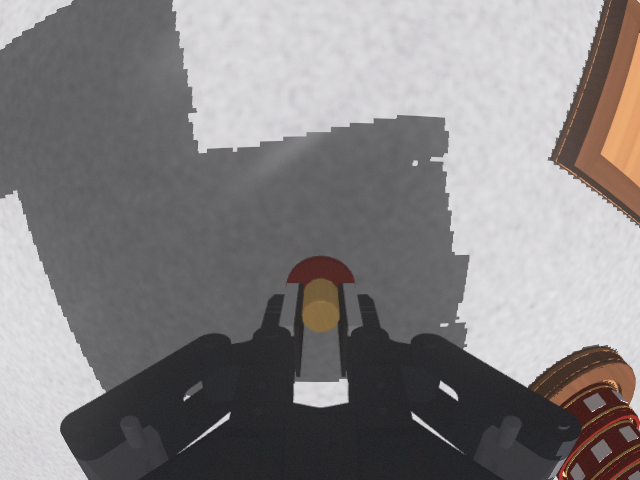

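Side view: the fingers are on the knob with their tips just above the disc. Re-grasping at yaw -67°. That lines the jaws up with the square stand's outer edge, which is fixed, so I can use it to tip the cap in the pads.

Call:
send_rows([
  [0,0,0],
  [0,0,0],
  [0,0,0],
  [0,0,0],
  [0,0,0],
  [0,0,0],
  [0,0,0],
  [0,0,0],
  [0,0,0],
  [0,0,0],
], turn=[0,0,-10,-20,-30,-40,-50,-60,-67.1,-67.1], grip=50)

```text
clock: 41.62
eef_pos: [449.0, 110.2, 28.9]
ee_rot: [0.314, 1.548, -0.314]
wrist_force: [0.7, -0.6, 0.1]
grip_width: 42.8
```

Call:
send_rows([
  [0,0,0],
  [0,0,0],
  [0,0,0],
  [0,0,0],
  [0,0,0],
  [0,0,0],
  [0,0,0],
], turn=[0,0,0,0,0,0,0], grip=0, force=20)

```text
clock: 42.5
eef_pos: [449.1, 110.2, 29.1]
ee_rot: [0.314, 1.548, -0.314]
wrist_force: [-0.7, 0.2, 1.9]
grip_width: 14.4
```

Run:
```python
from meas import *
s=r.read_state();print(s['eef_pos'],s['wrist_force'],s['grip_width']);M=R.from_rotvec(s['ee_rot']).as_matrix();print(np.round(M,3),s['joint_pos'])
# move to: cap axis at edge midpoint + k*n
c=np.array([621.8,199.8]);n=np.array([-.921,.389]);P=c+n*(48+4)
cmd=np.array([449.1,110.2,29.0]);print(P)
for z in (80,52):
  print(np.round(M.T@(np.array([P[0],P[1],z])-cmd),1))
```

```text
[449.08716291 110.21460417  29.0550645 ] [-0.72478318  0.20572778  1.91469565] 14.420133375886799
[[ 0.     0.389  0.921]
 [ 0.     0.921 -0.389]
 [-1.     0.     0.   ]] [ 2.14925873e-01  5.88560236e-01  2.08488520e+00 -2.01987075e-06
  4.68125925e-01 -9.56135983e-01]
[573.908 220.028]
[-51.  149.7  72.2]
[-23.  149.7  72.2]
```

Call:
send_rows([
  [-40,0,0],
  [-51,40,17],
  [-51,95,41],
  [-51,149.7,64.2],
  [-51,149.7,64.2],
  [-24,149.7,64.2],
  [-24,149.7,64.2],
  [-24,149.7,64.2],
], turn=[0,0,0,0,0,0,0,0])

```text
clock: 43.5
eef_pos: [566.0, 222.6, 53.2]
ee_rot: [0.313, 1.549, -0.314]
wrist_force: [0.8, -0.5, -0.0]
grip_width: 14.9
```

Run:
```python
from meas import *
s=r.read_state();print(s['eef_pos'],s['wrist_force'],s['grip_width'])
im=cams.get_image("side")[:,:,::-1];cv2.imwrite(f"pics/s16.png",cv2.resize(im[250:385,100:280],(800,600)))
s=r.read_state();im=cams.get_image("wrist")[:,:,::-1].copy()
c=np.array([621.8,199.8]);a=np.radians(-22.9)
def q(h,z):
    return np.array([[c[0]+np.cos(a)*x-np.sin(a)*y,c[1]+np.sin(a)*x+np.cos(a)*y,z] for x,y in((h,h),(-h,h),(-h,-h),(h,-h))])
for h in (48,36): cv2.polylines(im,[np.round(proj('wrist',q(h,20),s)).astype(int)],True,(0,255,0),1)
cv2.imwrite(f"pics/w16.png",im)
```

```text
[566.02415053 222.64245801  53.24316404] [ 0.8285987  -0.50179617 -0.04412449] 14.942989306004703
```

View pics/s16.png

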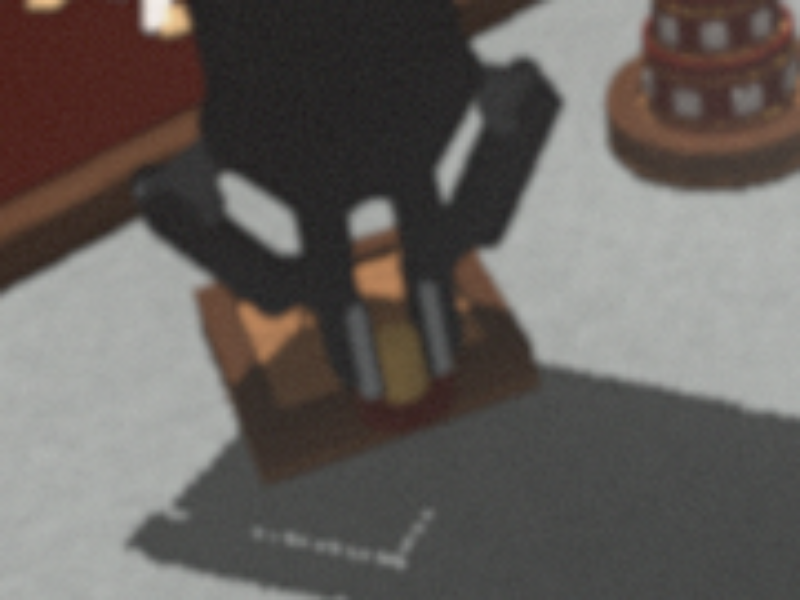

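View pics/w16.png

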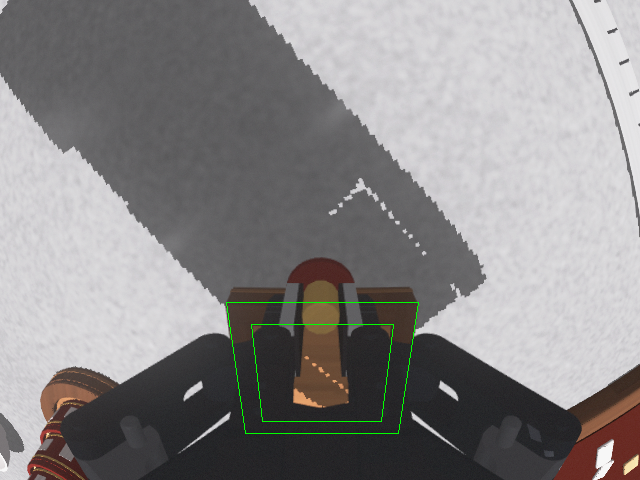

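Wrist view: the cap's front edge is at (320,258) over the free side, and the stand's edge at v≈302 matches the overlay. Tipping it gently.

Call:
send_rows([
  [2,0,0],
  [4,0,0],
  [5,0,-0.8],
  [6,0,-1.7],
  [7,0,-2.6],
  [8,0,-3.5],
  [8.7,0,-4.2],
  [8.7,0,-4.2],
  [8.7,0,-4.2],
], turn=[0,0,0,0,0,0,0,0,0])

```text
clock: 44.72
eef_pos: [563.5, 224.9, 45.3]
ee_rot: [0.314, 1.546, -0.313]
wrist_force: [-0.2, -0.9, 7.3]
grip_width: 14.7
```

Run:
```python
from meas import *
s=r.read_state();print(s['eef_pos'],s['wrist_force'],s['grip_width'])
im=cams.get_image("side")[:,:,::-1];cv2.imwrite(f"pics/s17.png",cv2.resize(im[250:385,100:280],(800,600)))
im=cams.get_image("wrist")[:,:,::-1].copy();cv2.imwrite(f"pics/w17.png",cv2.resize(im[200:420,200:440],(720,660))[:600])
```

```text
[563.47658014 224.94393653  45.27176746] [-0.1922452  -0.87101214  7.33894375] 14.723290123712102
```

View pics/s17.png

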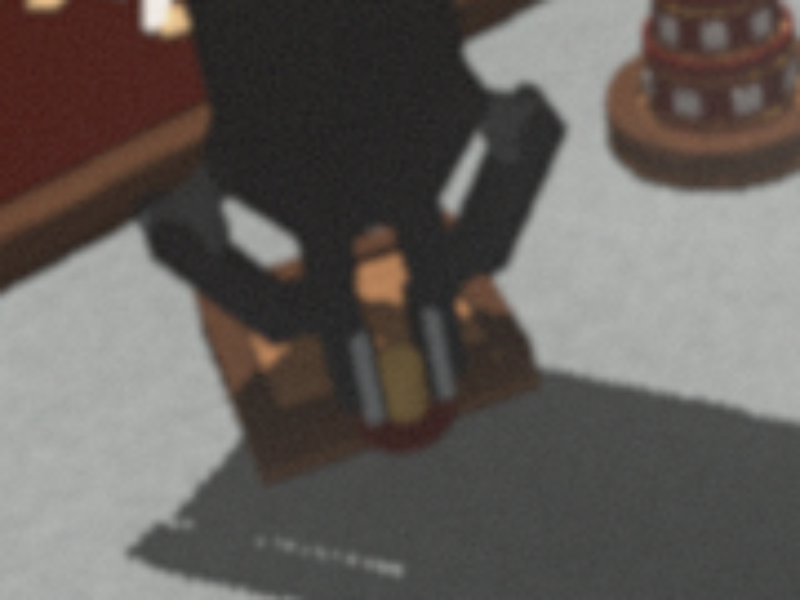

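View pics/w17.png

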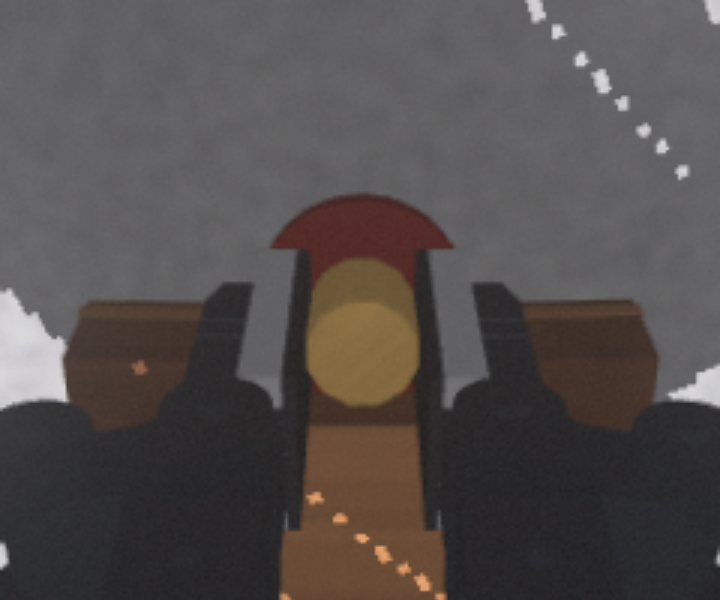

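Call:
send_rows([
  [-10,0,-5],
  [-40,0,-10],
  [-60,0,-10],
  [-60,0,-10],
  [-60,0,-10],
], turn=[0,0,0,0,0])

```text
clock: 45.45
eef_pos: [553.1, 228.5, 103.9]
ee_rot: [0.313, 1.548, -0.314]
wrist_force: [-1.4, -1.3, -0.1]
grip_width: 15.2
```

Run:
```python
from meas import *
s=r.read_state();print(s['eef_pos'],s['wrist_force'],s['grip_width'])
im=cams.get_image("side")[:,:,::-1];cv2.imwrite(f"pics/s18.png",cv2.resize(im[210:345,110:290],(800,600),interpolation=cv2.INTER_CUBIC))
im=cams.get_image("wrist")[:,:,::-1].copy();cv2.imwrite(f"pics/w18raw.png",im)
M=R.from_rotvec(s['ee_rot']).as_matrix()
# cap frame in tool axes: up=-x; underside at tool x=+29 at z=0,y=0; pivot at tool x = 29-19=10
def capP(rad,h,th,n=60):
    a=np.linspace(0,2*np.pi,n,endpoint=False)
    x=29-h-10.+0*a; z=rad*np.cos(a); y=rad*np.sin(a)
    # tilt: front (-z) goes down(+x)
    x2=x*np.cos(th)-z*np.sin(th); z2=z*np.cos(th)+x*np.sin(th)
    return (M@np.c_[x2+10,y,z2].T).T+s['eef_pos']
out=[]
for deg in (0,10,15,20):
    o=im.copy();th=np.radians(deg)
    for rad,h,col in ((16,0,(0,255,255)),(16,5,(0,255,0)),(8,27,(255,255,0))):
        cv2.polylines(o,[np.round(proj('wrist',capP(rad,h,th),s)).astype(int)],True,col,1)
    o=cv2.resize(o[230:370,250:390],(400,300));cv2.putText(o,str(deg),(5,20),0,.6,(255,255,255));out.append(o)
cv2.imwrite("pics/w18.png",np.vstack([np.hstack(out[:2]),np.hstack(out[2:])]))
```

```text
[553.10186988 228.49655435 103.90609101] [-1.36978652 -1.26752692 -0.0947977 ] 15.17540368190554
```

View pics/s18.png

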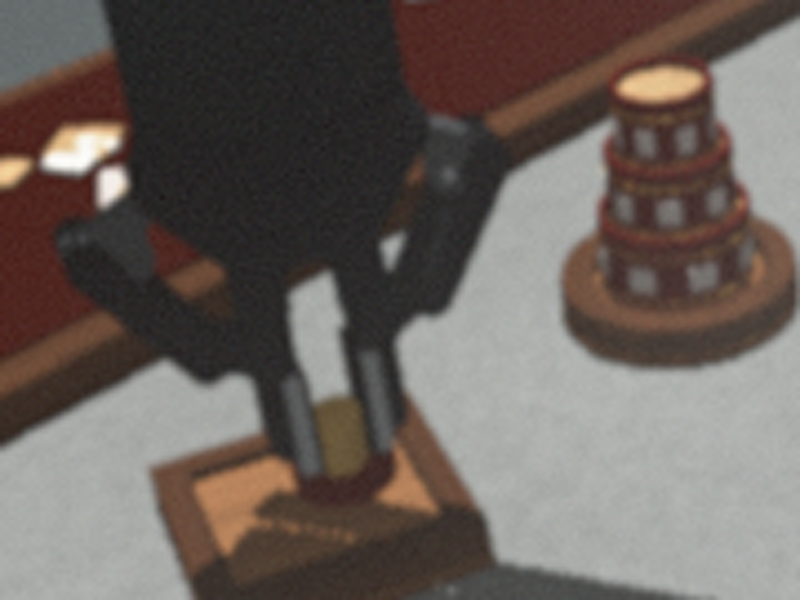

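View pics/w18.png

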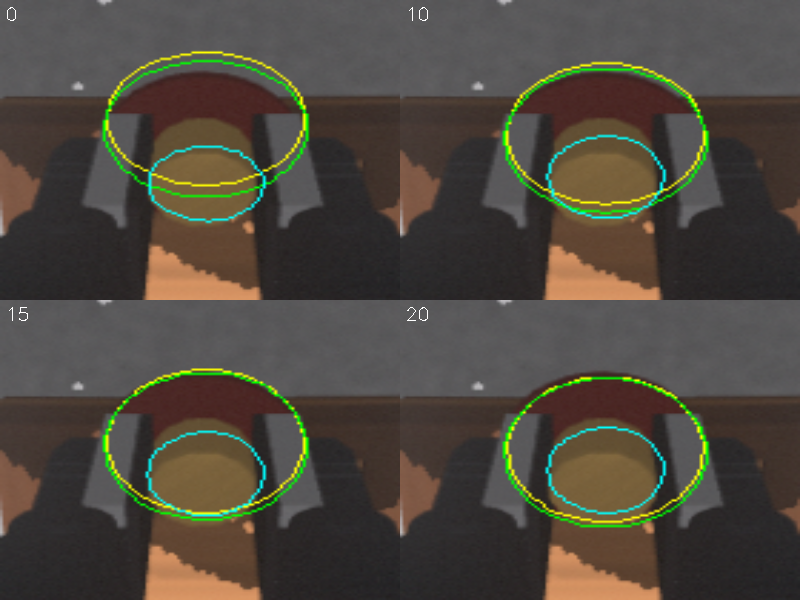

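Against the no-tilt and tilted overlays, the cap now leans about 10° in the pads, low edge away from the gripper's +z. I'll carry it above the small drum.

Call:
send_rows([
  [-45,0,0],
  [-56,-40,33],
  [-56,-85,71],
  [-56,-130,108],
  [-56,-173.6,144.6],
  [-56,-173.6,144.6],
  [-42,-173.6,144.6],
  [-42,-173.6,144.6],
  [-42,-173.6,144.6],
], turn=[0,0,0,0,0,0,0,0,0])

```text
clock: 46.68
eef_pos: [618.5, 13.8, 145.8]
ee_rot: [0.312, 1.549, -0.312]
wrist_force: [0.0, 1.0, -0.3]
grip_width: 14.7
```

Run:
```python
from meas import *
s=r.read_state();print(s['eef_pos'],s['wrist_force'],s['grip_width'])
im=cams.get_image("side")[:,:,::-1];cv2.imwrite(f"pics/s19.png",cv2.resize(im[155:290,175:355],(800,600),interpolation=cv2.INTER_CUBIC))
im=cams.get_image("scene")[:,:,::-1];cv2.imwrite(f"pics/c19.png",cv2.resize(im[165:300,290:470],(800,600),interpolation=cv2.INTER_CUBIC))
im=cams.get_image("wrist")[:,:,::-1].copy()
for rad,z,col in ((18,107,(0,255,0)),(21,107,(0,255,255))):
    cv2.polylines(im,[np.round(proj('wrist',circ((622.3,11.03),rad,z),s)).astype(int)],True,col,1)
cv2.imwrite("pics/w19.png",cv2.resize(im[190:390,220:420],(600,600)))
```

```text
[618.52759324  13.77644652 145.75554144] [ 0.01430229  1.04218517 -0.27616005] 14.715427607453481
```

View pics/s19.png

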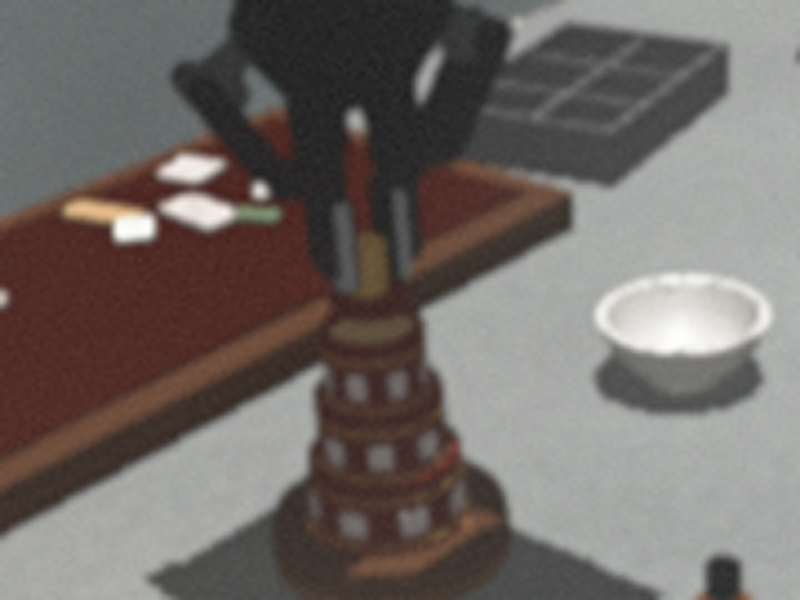

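View pics/w19.png

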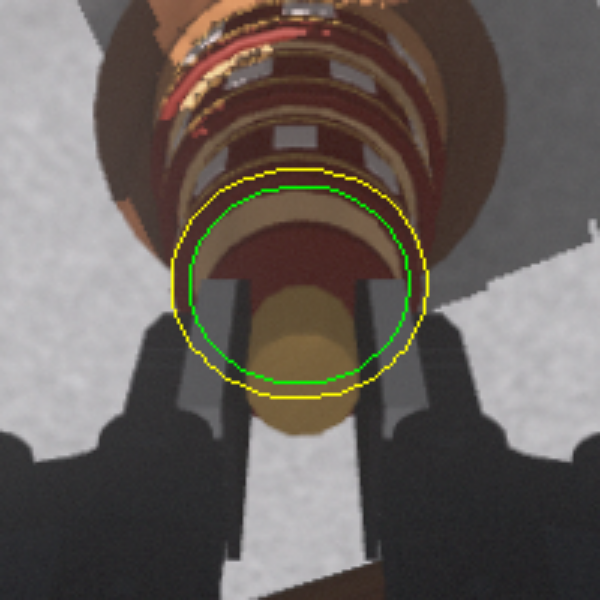

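View pics/c19.png

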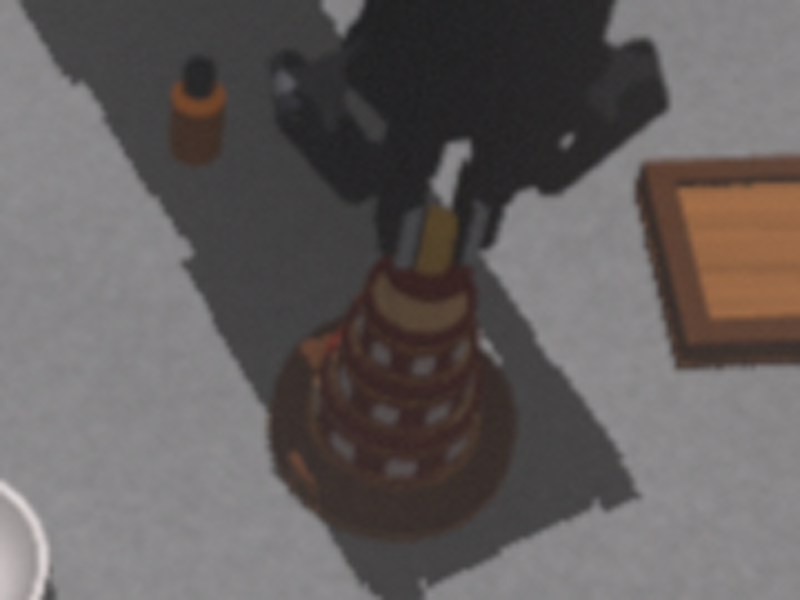

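Wrist overlay: the predicted rim circles lie on the real rim. The tilted cap's low edge is at crop (300,222), over the recess. Lowering in steps.

Call:
send_rows([
  [3,0,0],
  [6,0,0],
  [8,0,0],
  [8,0,0],
  [9,0,0],
  [10,0,0],
  [11,0,0],
  [12,0,0],
  [12,0,0],
  [12,0,0],
], turn=[0,0,0,0,0,0,0,0,0,0])

```text
clock: 48.08
eef_pos: [619.1, 12.5, 134.3]
ee_rot: [0.314, 1.548, -0.314]
wrist_force: [-0.1, -0.3, 0.2]
grip_width: 14.6
```

Run:
```python
from meas import *
s=r.read_state();print(s['eef_pos'],s['wrist_force'],s['grip_width'])
im=cams.get_image("side")[:,:,::-1];a=cv2.resize(im[195:275,225:305],(400,400),interpolation=cv2.INTER_CUBIC)
im=cams.get_image("wrist")[:,:,::-1].copy()
for rad,z,col in ((18,107,(0,255,0)),(21,107,(0,255,255))):
    cv2.polylines(im,[np.round(proj('wrist',circ((622.3,11.03),rad,z),s)).astype(int)],True,col,1)
cv2.imwrite("pics/w20.png",np.hstack([a,cv2.resize(im[220:360,250:390],(400,400))]))
```

```text
[619.07160638  12.47910246 134.32411588] [-0.08181846 -0.33400107  0.21873374] 14.550363195253738
```

View pics/w20.png

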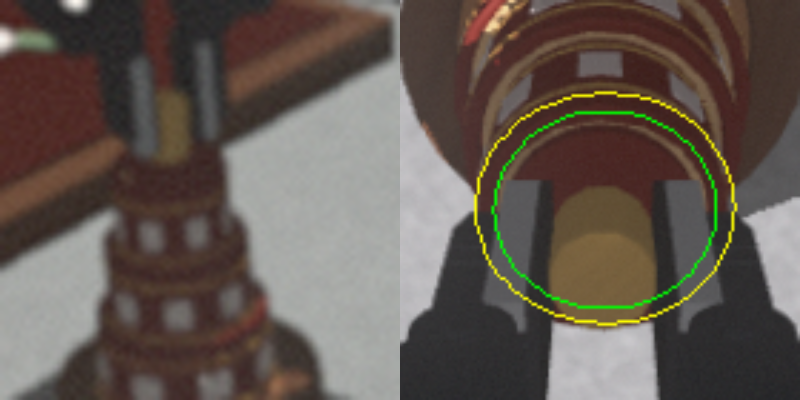

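Call:
send_rows([
  [0.7,0,0],
  [1.3,0,0.3],
  [1.9,0,1.2],
  [2.5,0,2.1],
  [3.1,0,2.9],
  [3.6,0,3.5],
  [3.6,0,3.5],
  [3.6,0,3.5],
], turn=[0,0,0,0,0,0,0,0])

```text
clock: 49.18
eef_pos: [622.3, 11.2, 131.0]
ee_rot: [0.314, 1.548, -0.313]
wrist_force: [-2.3, 0.9, 4.8]
grip_width: 14.8
```

```bash
cat > look.py <<'E'
from meas import *
import sys
def look(tag):
    s=r.read_state();print(s['eef_pos'],s['wrist_force'],s['grip_width'])
    im=cams.get_image("side")[:,:,::-1];a=cv2.resize(im[195:275,225:305],(400,400),interpolation=cv2.INTER_CUBIC)
    im=cams.get_image("wrist")[:,:,::-1].copy()
    cv2.imwrite(f"pics/{tag}.png",np.hstack([a,cv2.resize(im[220:360,250:390],(400,400))]))
if __name__=="__main__": look(sys.argv[1])
E
python3 look.py w21
```

```text
[622.31504901  11.17483714 130.97487187] [-2.33256577  0.91306808  4.79913224] 14.802258193389134
```

View pics/w21.png

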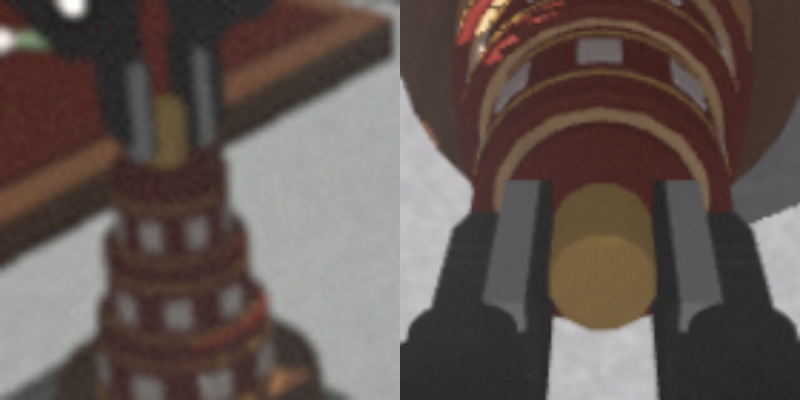

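Call:
send_rows([
  [0.6,0,0],
  [1.2,0,0],
  [1.6,0,0],
  [1.6,0,0],
], turn=[0,0,0,0])

```text
clock: 49.78
eef_pos: [623.2, 10.9, 130.0]
ee_rot: [0.313, 1.546, -0.313]
wrist_force: [-0.5, -0.4, 7.1]
grip_width: 14.9
```

```bash
python3 look.py w22
```

```text
[623.21166145  10.85916996 129.99680562] [-0.49459874 -0.3653841   7.07570264] 14.886942488060049
```

View pics/w22.png

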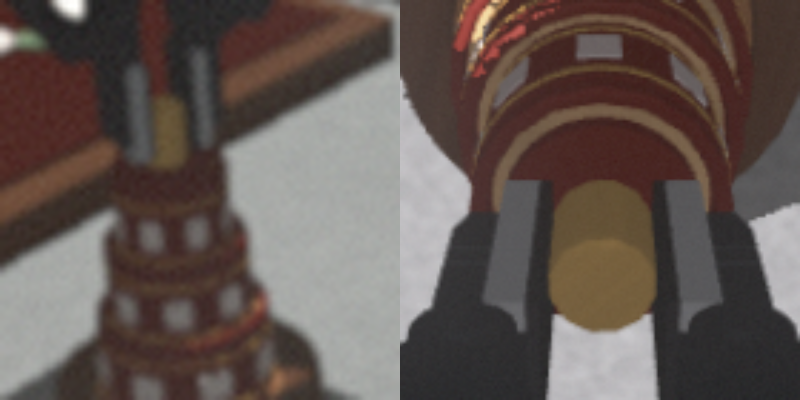

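Call:
send_rows([
  [0,0,0],
  [0,0,0],
  [0,0,0],
  [0,0,0],
  [-30,0,0],
  [-60,0,0],
  [-60,0,0],
  [-60,0,0],
], turn=[0,0,0,0,0,0,0,0], grip=60)

```text
clock: 50.88
eef_pos: [621.8, 11.1, 188.5]
ee_rot: [0.313, 1.549, -0.314]
wrist_force: [0.6, -0.7, -0.8]
grip_width: 51.4
```

```bash
cat > look2.py <<'E'
from meas import *
import sys
s=r.read_state();print(s['eef_pos'],s['wrist_force'],s['grip_width'])
t=sys.argv[1]
im=cams.get_image("side")[:,:,::-1];a=cv2.resize(im[195:295,215:315],(400,400),interpolation=cv2.INTER_CUBIC)
im=cams.get_image("scene")[:,:,::-1];b=cv2.resize(im[200:300,330:430],(400,400),interpolation=cv2.INTER_CUBIC)
cv2.imwrite(f"pics/{t}.png",np.hstack([a,b]))
im=cams.get_image("wrist")[:,:,::-1].copy();cv2.imwrite(f"pics/{t}w0.png",im)
for rad,z,h in ((18,107,0),(16,107,0),(8,129,0)):
    cv2.polylines(im,[np.round(proj('wrist',circ((622.3,11.03),rad,z),s)).astype(int)],True,(0,255,0),1)
q=proj('wrist',[622.3,11,107],s)[0].astype(int)
o=cv2.imread(f"pics/{t}w0.png")
f=lambda i:cv2.resize(i[q[1]-60:q[1]+60,q[0]-60:q[0]+60],(400,400),interpolation=cv2.INTER_CUBIC)
cv2.imwrite(f"pics/{t}w.png",np.hstack([f(o),f(im)]))
E
python3 look2.py p23
```

```text
[621.79183734  11.11927718 188.52011019] [ 0.64200264 -0.69826242 -0.84317155] 51.4040896452978
```

View pics/p23.png

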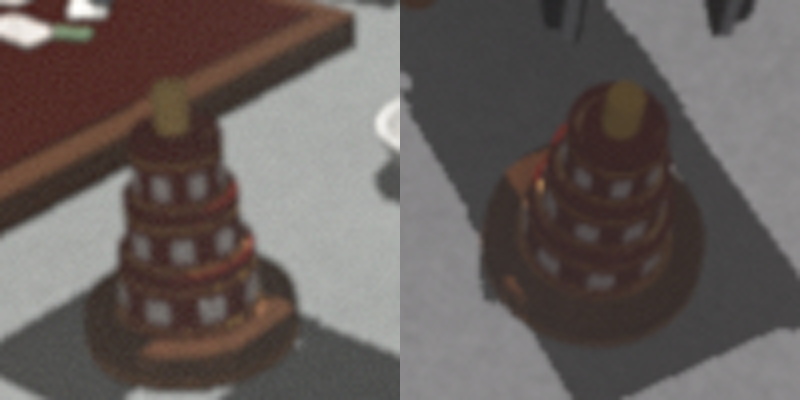

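View pics/p23w.png

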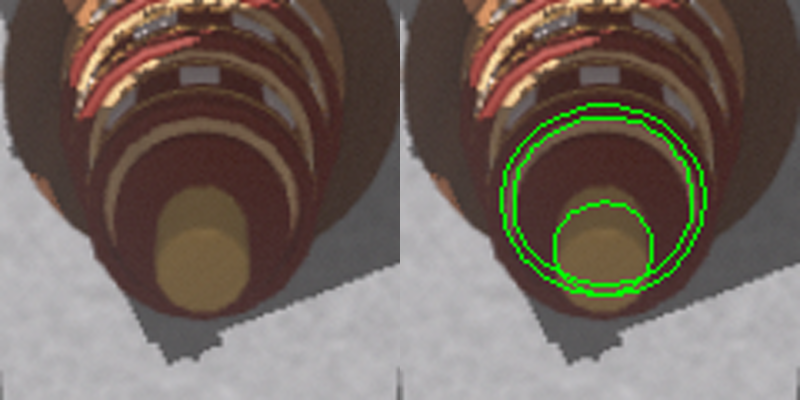

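Views: the cap stands with its knob upright in the small drum, with a pale ring at the front. I'll check the rear side from the opposite direction, with the gripper out of the light.

Call:
send_rows([
  [-20,0,0],
  [-30,0,0],
  [-30,0,0],
  [-30,0,0],
  [-30,0,0],
  [-30,0,0],
  [-30,0,0],
  [-30,0,0],
  [-30,0,0],
  [-30,0,0],
  [-30,0,0],
  [-30,0,0],
], turn=[10,20,30,40,50,60,70,80,90,100,110,120])

```text
clock: 52.52
eef_pos: [621.8, 11.1, 218.0]
ee_rot: [1.851, 0.616, -1.855]
wrist_force: [-1.0, 0.3, 0.5]
grip_width: 51.6
```

Call:
send_rows([
  [0,0,0],
  [0,0,0],
  [0,0,0],
  [0,0,0],
  [0,0,0],
  [0,0,0],
], turn=[10,20,30,37,37,37])

```text
clock: 53.28
eef_pos: [622.1, 11.1, 218.6]
ee_rot: [2.218, 0.005, -2.22]
wrist_force: [0.0, 0.0, -0.9]
grip_width: 51.6
```

```bash
python3 look2.py p24
```

```text
[622.06222197  11.11817137 218.59444611] [ 0.00418944  0.01324913 -0.87405226] 51.591332183913075
```

View pics/p24.png

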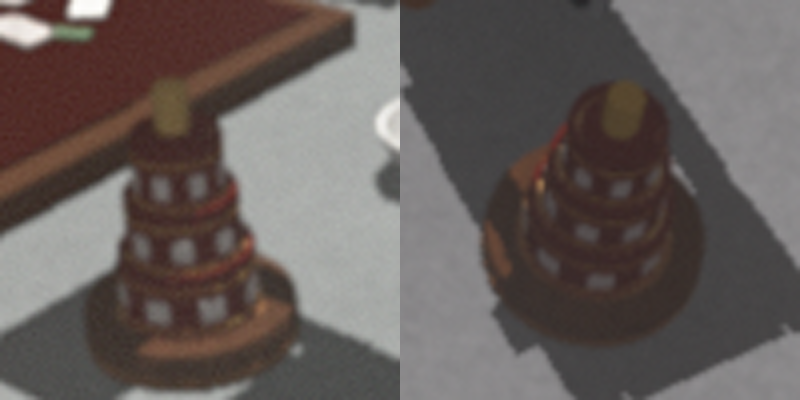

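View pics/p24w.png

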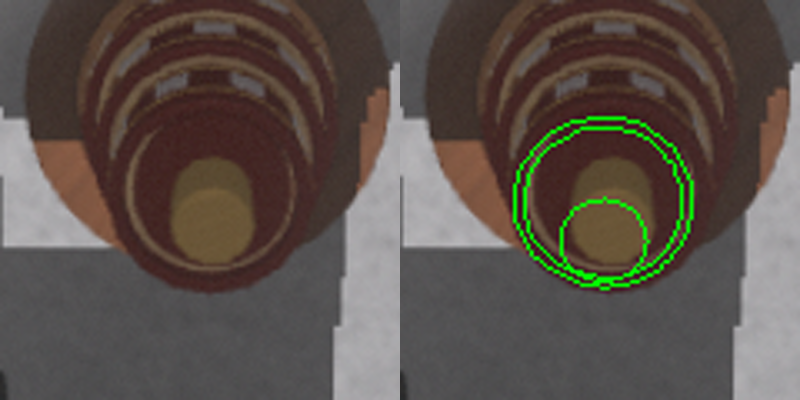

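Run:
```python
import cv2,numpy as np
im=cv2.imread("pics/p24w0.png")
from h import *
s=r.read_state();q=proj('wrist',[622.3,11,107],s)[0].astype(int)
c=im[q[1]-40:q[1]+40,q[0]-40:q[0]+40].astype(float)
c=np.clip((c/255)**.5*330-40,0,255).astype(np.uint8)
im2=cv2.imread("pics/p23w0.png");d=im2[255-0:345,275:365].astype(float)
d=np.clip((d/255)**.5*330-40,0,255).astype(np.uint8)
cv2.imwrite("pics/z24.png",np.hstack([cv2.resize(c,(400,400),interpolation=cv2.INTER_CUBIC),cv2.resize(d,(400,400),interpolation=cv2.INTER_CUBIC)]))
```

```text
(no output)
```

View pics/z24.png

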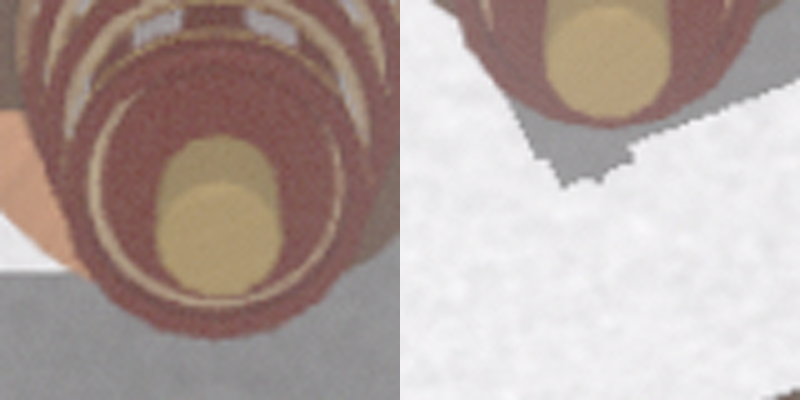

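The contrast-stretched crop shows the pale gap ring left, below and right of the disc, and the disc is close to the wall at the top. That fits a level cap inside the recess. To confirm its height I'll touch the knob lightly with closed fingers; home means a knob top at 129, so contact at TCP ≈ 146.

Call:
send_rows([
  [0,0.5,-1],
  [0,0.5,-1],
  [0,0.5,-1],
  [0,0.5,-1],
  [30,0.5,-1],
  [55,0.5,-1],
  [67,0.5,-1],
  [67,0.5,-1],
  [67,0.5,-1],
], turn=[0,0,0,0,0,0,0,0,0], grip=0)

```text
clock: 54.55
eef_pos: [624.0, 10.6, 153.1]
ee_rot: [2.222, 0.002, -2.219]
wrist_force: [-0.4, 0.5, 0.9]
grip_width: -0.2
```

Call:
send_rows([
  [1,0,0],
  [2,0,0],
  [3,0,0],
  [3,0,0],
], turn=[0,0,0,0])

```text
clock: 55.05
eef_pos: [623.2, 10.6, 149.1]
ee_rot: [2.221, 0.002, -2.221]
wrist_force: [0.0, 0.4, -0.9]
grip_width: 0.1
```

Call:
send_rows([
  [1,0,0],
  [2,0,0],
  [2,0,0],
], turn=[0,0,0])

```text
clock: 55.42
eef_pos: [623.2, 10.6, 147.0]
ee_rot: [2.22, 0.002, -2.221]
wrist_force: [-0.2, -0.1, -0.3]
grip_width: -0.1
```

No contact yet at 147, which is good. Continuing in small steps.

Call:
send_rows([
  [0.7,0,0],
  [1.2,0,0],
  [1.2,0,0],
], turn=[0,0,0])

```text
clock: 55.8
eef_pos: [623.3, 10.6, 146.1]
ee_rot: [2.221, 0.002, -2.22]
wrist_force: [-1.0, 0.2, 2.0]
grip_width: 0.1
```

Call:
send_rows([
  [0.5,0,0],
  [1,0,0],
  [1,0,0],
], turn=[0,0,0])

```text
clock: 56.18
eef_pos: [623.7, 10.6, 146.1]
ee_rot: [2.222, 0.002, -2.219]
wrist_force: [-1.4, -0.6, 9.3]
grip_width: -0.0
```

Firm contact at 146.1 puts the knob top at 129 mm, so the cap is fully home. I'll retreat and take a last look.

Call:
send_rows([
  [-20,0,0],
  [-60,0,0],
  [-110,0,40],
  [-130,0,95],
  [-130,0,150],
  [-130,0,150],
  [-130,0,150],
], turn=[0,0,0,0,0,0,0])

```text
clock: 57.05
eef_pos: [474.2, 10.4, 276.1]
ee_rot: [2.223, 0.002, -2.218]
wrist_force: [0.3, -0.7, 0.8]
grip_width: 0.0
```

Run:
```python
from h import *
for n in ("scene","side"):
    im=cams.get_image(n)[:,:,::-1];cv2.imwrite(f"pics/fin_{n}.png",im)
    b=im[200:300,330:430] if n=="scene" else im[195:295,215:315]
    cv2.imwrite(f"pics/finc_{n}.png",cv2.resize(b,(500,500),interpolation=cv2.INTER_CUBIC))
    for k in ("vial","bowl"):
        print(n,k,[np.round(d['at']) for d in models.pinpoint(k,n)[:1]])
cv2.imwrite("pics/finc.png",np.hstack([cv2.resize(cv2.imread(f"pics/finc_{n}.png"),(400,400)) for n in ("scene","side")]))
cv2.imwrite("pics/finw.png",cams.get_image("wrist")[:,:,::-1])
```

```text
scene vial [array([452.,   4.,   0.])]
scene bowl [array([ 613., -184.,   -1.])]
side vial []
side bowl [array([ 610., -184.,   -5.])]
```

View pics/fin_scene.png

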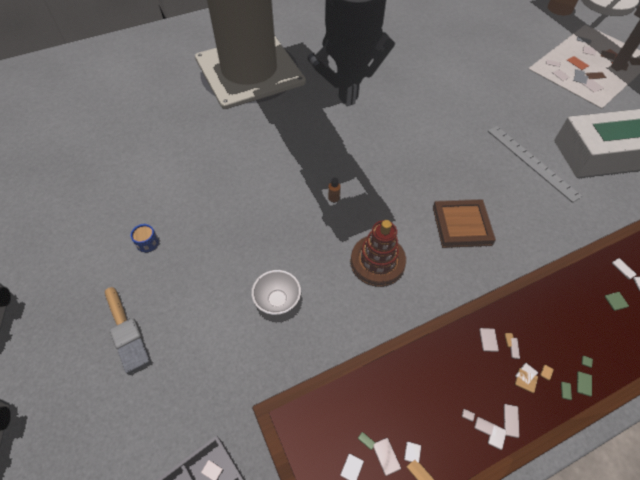

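View pics/finc.png

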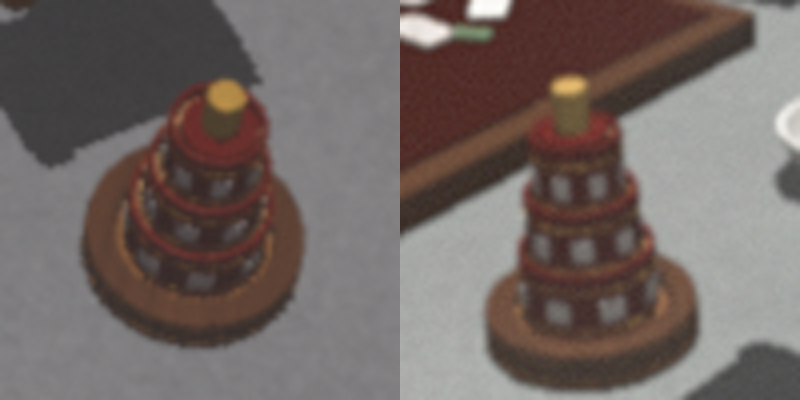

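View pics/finw.png

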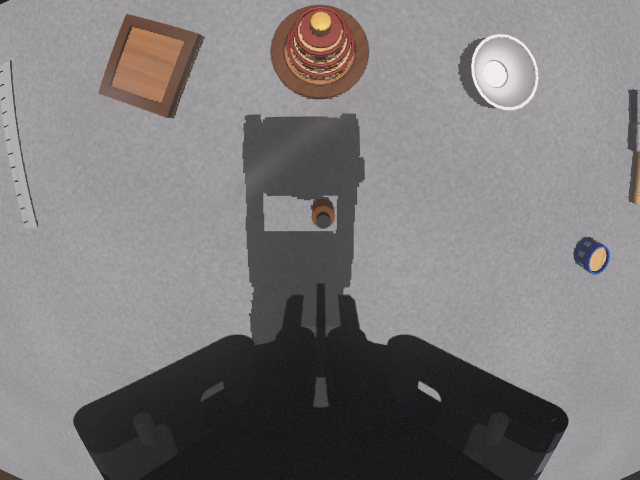

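In the final views the pagoda is upright on the round stand at scene (380,250), with the cap flush. The vial (335,189), bowl (277,295), brush (125,330), blue drum (144,237) and empty square stand (463,223) are where they started. Handing in.

```bash
python3 -c "
from bench import ticket;print(ticket.job_done())"
```

```text
the job is handed in; nothing more can be done
None
```

The pagoda is back together on the round stand: large, middle and small red drums in that order, each placed level, then the cap. I handed the job in at about 57 s of the 102 s allowed.

- **Cap:** the gripper could not tilt the cap by itself. I tipped the cap about 10° in the pads, against the outer edge of the fixed square stand. I lowered its low edge into the recess first, levelled it and let go. A light touch on the knob met firm contact with its top at 129 mm, which is the height expected when it is fully home.
- **Drums:** each one met its recess floor at the expected height, within about 0.5 mm. The camera fits of how high the large and middle drums sat were less exact, reading 1–3 mm low from the wrist camera. Several side and scene fits did not converge and I ignored them.
- **Final views:** all three cameras show the stack upright. Levelling the cap seems to have pushed the small drum a millimetre or two sideways within its clearance, with no visible tilt.
- **Left alone:** the vial, bowl, brush and blue look-alike are where they were. The square stand is empty, but the cap touched its outer edge during the tipping. The side camera's network missed the vial in the last check; the scene camera found it in place.

The arm ended clear of everything, and no force reading between moves exceeded 10 N.

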